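Close down the heating demonstration on the classroom table

TASK

First switch the warming plate off: turn its knob anticlockwise as far as it will go. Then take the infrared thermometer and check each of the three samples on the plate in turn, beginning at the end away from the knob: for each, hold the thermometer still for two seconds with its nose 3 to 10 cm from the middle of the disc's top, pointing straight at that middle and tipped at least 30 degrees below level. Finally lay the thermometer in the tray's wide compartment and every spatula in a narrow compartment of its own, all flat, with nose and blades towards the tray's handle; leave the samples upright on the plate and do not shift or tip the mug, jar, glass plate, eraser, calculator and stapler.

Things in the scene. Friction and masses are not known exactly. Their poses are not given: they have to be found in the camera images.
- warmer: electric warming plate, a fixed steel box 170 (x) x 360 (y) x 48 mm high; origin at the centre of its underside; the samples stand on its black top, the knob is on its bare metal -y end. Its yaw lies between -0.4 and -0.15 rad.
- knob (a joint): the warming plate's knob, rad: 0 = off, at its end stop; grows up to 4.7 as it is turned clockwise seen from above, so switching off is anticlockwise seen from above. It starts between 1.6 and 2.8; light friction (0.03 N m), stays where it is left.
- knob_grip (a point): on the knob's vertical axis, at the height to grip it. The knob is round, 44 mm across, with a raised bar 14 mm wide, 42 mm long and 30 mm high (its top 7 mm above this point) along its own x axis, to be pinched across (along its y); its rotation is that of the turning knob.
- sample0_top (a point): the sample at the end away from the knob (largest y on the warming plate): centre of the top of a terracotta disc 44 mm across and 14 mm thick, fixed on a white saucer 68 mm across; this point is 22 mm above the warming plate's top. Loose, 0.3 kg.
- sample1_top (a point): the middle sample (middle y on the warming plate): centre of the top of a terracotta disc 44 mm across and 14 mm thick, fixed on a white saucer 68 mm across; this point is 22 mm above the warming plate's top. Loose, 0.3 kg.
- sample2_top (a point): the sample nearest the knob (smallest y on the warming plate): centre of the top of a terracotta disc 44 mm across and 14 mm thick, fixed on a white saucer 68 mm across; this point is 22 mm above the warming plate's top. Loose, 0.3 kg.
- thermo_mid (a point): centre of the hand-held infrared thermometer: a straight grey stick 150 mm long with a body 30 mm wide and 22 mm high (from 75 mm behind this point to 30 mm in front) and a round black nose 21 mm thick in front; its x axis points to the nose, z up out of the display; this point is half-way up, 11 mm above the underside. 110 g. Grip it across its width here.
- thermo_nose (a point): middle of the thermometer's nose face, 75 mm in front (+x) of its centre; it looks along +x.
- thermo: the same thermometer; origin under its centre, on the underside
- spatula0_mid (a point): centre of a flat spatula 160 mm long, 60 g: a wooden handle 15 mm wide and 14 mm thick (80 mm behind this point to 25 mm in front), then a steel blade 28 mm wide, 3 mm thick, 55 mm long; x points to the blade; half-way up, 7 mm above the underside. Either face may be up. Grip it here. May be absent.
- spatula0: the same spatula; origin under its centre, on the underside
- spatula1_mid (a point): centre of a flat spatula 160 mm long, 60 g: a wooden handle 15 mm wide and 14 mm thick (80 mm behind this point to 25 mm in front), then a steel blade 28 mm wide, 3 mm thick, 55 mm long; x points to the blade; half-way up, 7 mm above the underside. Either face may be up. Grip it here. May be absent.
- spatula1: the same spatula; origin under its centre, on the underside
- spatula2_mid (a point): centre of a flat spatula 160 mm long, 60 g: a wooden handle 15 mm wide and 14 mm thick (80 mm behind this point to 25 mm in front), then a steel blade 28 mm wide, 3 mm thick, 55 mm long; x points to the blade; half-way up, 7 mm above the underside. Either face may be up. Grip it here. May be absent.
- spatula2: the same spatula; origin under its centre, on the underside
- tray: fixed wooden tray 190 (x) x 200 (y) mm, floor 4 mm thick, walls 18 mm above it. Origin: centre of its underside; yaw near 0. Four compartments run along x, 182 mm long inside: narrow ones, 42 to 46 mm wide, centred at y = -73, -25, 21 mm; the wide one, 50 mm, at y = 71. Their 4 mm dividers stand only near both ends; the middle 88 mm of x is open right across, side walls too, for fingers.
- tray_handle (a point): middle of the tray's handle bar, at its +x end (x = 105 mm, 45 mm up)
- mug: blue mug, 76 mm wide, 85 mm tall, at the right; not part of the job; origin at the centre of its underside
- glass_plate: round glass plate, 140 mm across, 22 mm high, lying at the far left; not part of the job; origin at the centre of its underside
- eraser: board eraser 50 x 130 x 40 mm, near left; not part of the job; origin at the centre of its underside
- calculator: pocket calculator 150 x 78 x 16 mm, near right; not part of the job; origin at the centre of its underside
- jar: squat closed glass jar, 64 mm across, 75 mm tall, standing beyond the spatulas; not part of the job; origin at the centre of its underside
- stapler: stapler about 130 x 34 x 45 mm, at the right; not part of the job; origin at the centre of its underside
There are look-alikes about, which are no part of the job. What is shaped like the spatula1 but blue is not meant.

How it is judged:
On the way, in this order (a step that is already met when the one before it is completed fails the run):
1. the knob is turned anticlockwise to its stop (value of joint knob below 0.1 rad), for 0.2 s.
2. held thermometer steady for 1.5 s on the sample at the end away from the knob: nose 15 to 120 mm from the disc's top, its middle within 14 mm of the nose axis, tipped 0.42 rad or more below level (x of sample0_top in the frame of thermo_nose between 0.015 and 0.12 m and y of sample0_top in the frame of thermo_nose between -0.014 and 0.014 m and z of sample0_top in the frame of thermo_nose between -0.014 and 0.014 m and angle between thermo_nose's own x axis and vertical above 1.9908 rad and linear speed of thermo below 0.03 m/s and angular speed of thermo below 0.3 rad/s and contact force between the fingers and thermo above 0.3 N), for 1.5 s.
3. held thermometer steady for 1.5 s on the middle sample: nose 15 to 120 mm from the disc's top, its middle within 14 mm of the nose axis, tipped 0.42 rad or more below level (x of sample1_top in the frame of thermo_nose between 0.015 and 0.12 m and y of sample1_top in the frame of thermo_nose between -0.014 and 0.014 m and z of sample1_top in the frame of thermo_nose between -0.014 and 0.014 m and angle between thermo_nose's own x axis and vertical above 1.9908 rad and linear speed of thermo below 0.03 m/s and angular speed of thermo below 0.3 rad/s and contact force between the fingers and thermo above 0.3 N), for 1.5 s.
4. held thermometer steady for 1.5 s on the sample nearest the knob: nose 15 to 120 mm from the disc's top, its middle within 14 mm of the nose axis, tipped 0.42 rad or more below level (x of sample2_top in the frame of thermo_nose between 0.015 and 0.12 m and y of sample2_top in the frame of thermo_nose between -0.014 and 0.014 m and z of sample2_top in the frame of thermo_nose between -0.014 and 0.014 m and angle between thermo_nose's own x axis and vertical above 1.9908 rad and linear speed of thermo below 0.03 m/s and angular speed of thermo below 0.3 rad/s and contact force between the fingers and thermo above 0.3 N), for 1.5 s.
At the end, for the whole second after the job is handed in: Knob within 0.12 rad of its stop; thermometer flat in the wide compartment, each spatula flat in a narrow one, at rest, nose and blades to the handle (20 mm along, 16 mm across, level within 0.1 rad, turned under 0.2 rad); samples upright on the plate (value of joint knob below 0.12 rad and x of thermo_mid in the frame of tray between -0.02 and 0.02 m and y of thermo_mid in the frame of tray between 0.055 and 0.087 m and z of thermo_mid in the frame of tray between 0.004 and 0.023 m and angle between the x axis of thermo_mid and the x axis of tray, either way round below 0.2 rad and x of tray_handle in the frame of thermo_mid above 0.04 m and angle between thermo_mid's own x axis and vertical between 1.47 and 1.67 rad and linear speed of thermo below 0.02 m/s and ((x of spatula0_mid in the frame of tray between -0.02 and 0.02 m and y of spatula0_mid in the frame of tray between -0.089 and -0.057 m and z of spatula0_mid in the frame of tray between 0.004 and 0.0155 m and angle between the x axis of spatula0_mid and the x axis of tray, either way round below 0.2 rad and x of tray_handle in the frame of spatula0_mid above 0.04 m and angle between spatula0_mid's own x axis and vertical between 1.47 and 1.67 rad and linear speed of spatula0 below 0.02 m/s) or (x of spatula0_mid in the frame of tray between -0.02 and 0.02 m and y of spatula0_mid in the frame of tray between -0.041 and -0.009 m and z of spatula0_mid in the frame of tray between 0.004 and 0.0155 m and angle between the x axis of spatula0_mid and the x axis of tray, either way round below 0.2 rad and x of tray_handle in the frame of spatula0_mid above 0.04 m and angle between spatula0_mid's own x axis and vertical between 1.47 and 1.67 rad and linear speed of spatula0 below 0.02 m/s) or (x of spatula0_mid in the frame of tray between -0.02 and 0.02 m and y of spatula0_mid in the frame of tray between 0.005 and 0.037 m and z of spatula0_mid in the frame of tray between 0.004 and 0.0155 m and angle between the x axis of spatula0_mid and the x axis of tray, either way round below 0.2 rad and x of tray_handle in the frame of spatula0_mid above 0.04 m and angle between spatula0_mid's own x axis and vertical between 1.47 and 1.67 rad and linear speed of spatula0 below 0.02 m/s)) and x of sample0_top in the frame of warmer between -0.085 and 0.085 m and y of sample0_top in the frame of warmer between -0.18 and 0.18 m and height (world z) of each of sample0_top, sample1_top, sample2_top above 0.06 m and angle between each of sample0_top, sample1_top, sample2_top's own z axis and vertical below 0.15 rad and ((x of spatula1_mid in the frame of tray between -0.02 and 0.02 m and y of spatula1_mid in the frame of tray between -0.089 and -0.057 m and z of spatula1_mid in the frame of tray between 0.004 and 0.0155 m and angle between the x axis of spatula1_mid and the x axis of tray, either way round below 0.2 rad and x of tray_handle in the frame of spatula1_mid above 0.04 m and angle between spatula1_mid's own x axis and vertical between 1.47 and 1.67 rad and linear speed of spatula1 below 0.02 m/s) or (x of spatula1_mid in the frame of tray between -0.02 and 0.02 m and y of spatula1_mid in the frame of tray between -0.041 and -0.009 m and z of spatula1_mid in the frame of tray between 0.004 and 0.0155 m and angle between the x axis of spatula1_mid and the x axis of tray, either way round below 0.2 rad and x of tray_handle in the frame of spatula1_mid above 0.04 m and angle between spatula1_mid's own x axis and vertical between 1.47 and 1.67 rad and linear speed of spatula1 below 0.02 m/s) or (x of spatula1_mid in the frame of tray between -0.02 and 0.02 m and y of spatula1_mid in the frame of tray between 0.005 and 0.037 m and z of spatula1_mid in the frame of tray between 0.004 and 0.0155 m and angle between the x axis of spatula1_mid and the x axis of tray, either way round below 0.2 rad and x of tray_handle in the frame of spatula1_mid above 0.04 m and angle between spatula1_mid's own x axis and vertical between 1.47 and 1.67 rad and linear speed of spatula1 below 0.02 m/s)) and x of sample1_top in the frame of warmer between -0.085 and 0.085 m and y of sample1_top in the frame of warmer between -0.18 and 0.18 m and ((x of spatula2_mid in the frame of tray between -0.02 and 0.02 m and y of spatula2_mid in the frame of tray between -0.089 and -0.057 m and z of spatula2_mid in the frame of tray between 0.004 and 0.0155 m and angle between the x axis of spatula2_mid and the x axis of tray, either way round below 0.2 rad and x of tray_handle in the frame of spatula2_mid above 0.04 m and angle between spatula2_mid's own x axis and vertical between 1.47 and 1.67 rad and linear speed of spatula2 below 0.02 m/s) or (x of spatula2_mid in the frame of tray between -0.02 and 0.02 m and y of spatula2_mid in the frame of tray between -0.041 and -0.009 m and z of spatula2_mid in the frame of tray between 0.004 and 0.0155 m and angle between the x axis of spatula2_mid and the x axis of tray, either way round below 0.2 rad and x of tray_handle in the frame of spatula2_mid above 0.04 m and angle between spatula2_mid's own x axis and vertical between 1.47 and 1.67 rad and linear speed of spatula2 below 0.02 m/s) or (x of spatula2_mid in the frame of tray between -0.02 and 0.02 m and y of spatula2_mid in the frame of tray between 0.005 and 0.037 m and z of spatula2_mid in the frame of tray between 0.004 and 0.0155 m and angle between the x axis of spatula2_mid and the x axis of tray, either way round below 0.2 rad and x of tray_handle in the frame of spatula2_mid above 0.04 m and angle between spatula2_mid's own x axis and vertical between 1.47 and 1.67 rad and linear speed of spatula2 below 0.02 m/s)) and x of sample2_top in the frame of warmer between -0.085 and 0.085 m and y of sample2_top in the frame of warmer between -0.18 and 0.18 m); the robot touches nothing.
It fails at once if a bystander is shifted by more than 40 mm or tipped over (distance of any of mug, glass_plate, eraser, calculator, jar, stapler from where it was at the start of the episode above 0.04 m or angle between any of mug, glass_plate, eraser, calculator, jar, stapler's own z axis and vertical above 0.5 rad).
Of spatula0, spatula1, spatula2 only 2 to 3 are there at a start; the rules pass over those that are not, and their reading is None.
At some moment in a run one of thermo, spatula0, spatula1, spatula2 may be knocked a few centimetres aside while the robot is not near it.
Once in a run the grip may slacken for a moment while it holds something.
It also fails if it takes over 210 s, if anything falls off the work surface, if the arm or the gripper's body presses on something with over 40 N, if the wrist force passes 120 N, or if a joint passes its speed limit or range.

ROBOT

A 7-joint arm with a two-finger parallel gripper is mounted at the origin on the work surface. World frame = base frame: x ahead of the robot, y to its left, z up, the work surface at z = 0. Lengths are in m, angles in rad, forces in N, time in s.
With the tool pointing down it reaches from about 0.4 to 0.85 m from the base axis. Payload 10.4 kg.
Tool frame: the origin (TCP) lies at the very end of the fingers, on their centre line; the grasp point (between the pads) lies 19 mm behind it (grasp_offset is the distance from the TCP to the grasp point, in m); z points along the fingers, y is the line along which they close (so a half turn about z gives the same grasp; the last joint's range is limited). The gripper opens to 85 mm and grips with 20 to 120 N. Pads are 22 mm wide; open, the fingers measure 114 mm over their backs; the gripper's body (76 mm by 85 mm) begins 54 mm behind the grasp point. The pads swing forward as they close: fully open they stand 13 mm farther back than shut.
Start: joints at [1.134, 0.332, -0.065, 1.46, 0.022, 1.35, -0.088], TCP at [0.251, -0.572, 0.231] pointing down, gripper open.
Joint ranges: [-2.6, 2.6], [-0.5, 2.12], [-1.47, 1.34], [0.16, 2.42], [-1.27, 4.41], [0.06, 2.06], [-2.6, 2.6]. Speed limits (rad/s): [2.22, 2.22, 2.79, 2.79, 3.14, 3.14, 3.14].

INTERFACE

Orientations are given as a unit quaternion [x, y, z, w].
In Python, from workcell import * gives the robot as it stands.
- The arm moves only by the tool jog_arm, never from a script. Its argument "plan" is a list of rows, each a list of 3 entries, a list of its own where there are three numbers: the turn, a rotation vector about the tool's x, y, z in rad, then the shift along the tool's x, y, z in m, then the finger opening in m, from 0 to 0.0854. A call has 1 to 8 rows; each row is the pose to reach, as a shift and turn from the pose commanded when the call began, along the tool's axes at that moment; what a row does not reach only later rows make up. A row lasts 1/12 s, in which the tool goes at most 41.7 mm and 7.16 degrees, less where a joint would pass 70% of its speed; a pose out of reach is approached as far as the arm can. A call with a gripper value outside its range is refused whole. The fingers move at their own pace and stop on an object; "force" is the grip in N (left out, the last holds). Time passes only in rows, so rows that repeat a pose let the fingers close. It gives the time, the measured TCP pose, the force, the opening and the grip force at its end, in the units of the state.
- get_obs(): the state, without advancing time (a new reading comes with each control period).
- camera(name): name is "scene" or "top" or "wrist"; returns a dict with "img" (384x512x3 uint8, red, green, blue), "mtx" (3x3 intrinsics, pixels), "extrinsics" (4x4, takes a point from camera to world coordinates). Camera axes: x right, y down, z forward; pixel columns grow to the right and rows downward; lengths in m; the calibration is good to about 2 mm. The wrist camera is an equidistant fisheye: a pixel r from the principal point sees the ray r / f radians off the axis. A picture is of the moment at which its call begins. There is no depth.
- hand_in(): hands the job in; it is judged then, once.
The state is a dict: "clock": time; "joint_pos": joint angles; "joint_velocities": joint speeds; "tau": joint torques, N m; "position": TCP position; "ee_rot": TCP orientation; "ft_force": force on the tool from outside, world axes, zero at the start; "torque": the same for the moment, N m; "grip_width": opening from 0.0 (shut) to 1.0 (fully open); "grasp_force": force on a finger pad.
Only numpy, scipy, OpenCV 4.12 (cv2) and the standard library are available. Lean on these libraries where they do the work, as an engineer would, in place of code of your own. Each camera call takes 0.05 s, during which the arm holds its last target. There are 200 camera calls.

## Working session

There is one attempt and no reset: what is moved stays moved. The work goes in short steps, Python scripts to look and compute and a tool call to move; the robot and the scene stay as the last step left them, time stands still between calls to the robot, and variables do not carry over. Pictures are saved under pics/ and viewed, at most 14 in all, crops included, and the job is handed in when it is done.

Besides the shell and the picture viewer there is one more tool, called after "Call:" by a JSON object that holds its "method" and its "body", one argument or row to a line. jog_arm: Moves the arm, as the interface text tells. Its arguments: {"type":"object","properties":{"plan":{"type":"array"},"force":{"type":"number"}},"required":["plan"]}

```bash
ls; mkdir -p pics
python3 - <<'E'
from workcell import *
import cv2,numpy as np,json
o=get_obs(); print(o)
for n in ("scene","top","wrist"):
    c=camera(n); cv2.imwrite(f"pics/{n}0.png",c["img"][:,:,::-1]); print(n,np.round(c["mtx"],2).tolist(),np.round(c["extrinsics"],4).tolist())
E
```

```text
pics
{'clock': 0.0, 'joint_pos': array([ 1.13439073,  0.3328913 , -0.0647163 ,  1.46096061,  0.02158569,
        1.34986287, -0.08853195]), 'joint_velocities': array([-8.50340119e-05,  5.49286570e-05,  9.77579793e-04, -5.12792134e-04,
        1.25775716e-04,  1.75266293e-03, -1.25289750e-03]), 'tau': array([-3.69360678e-04, -6.25437212e+01,  4.90596215e-02, -3.91620004e+01,
        1.61235826e-02,  9.74553754e-03,  4.51306107e-05]), 'position': array([ 0.2511691 , -0.57190263,  0.23049461]), 'ee_rot': array([ 9.78671442e-01,  2.05430523e-01, -1.68969947e-04, -6.93327672e-04]), 'ft_force': array([ 0.2143834 , -0.38768144, -0.06578783]), 'torque': array([-0.01735659, -0.00170515, -0.03098454]), 'grasp_force': 0.0, 'grip_width': 0.9983399442224854}
scene [[415.66, 0.0, 250.8], [0.0, 415.66, 194.05], [0.0, 0.0, 1.0]] [[0.0902, 0.8127, -0.5756, 1.3939], [0.9959, -0.0674, 0.0609, -0.0663], [0.0107, -0.5787, -0.8154, 1.3428], [0.0, 0.0, 0.0, 1.0]]
top [[463.49, 0.0, 250.98], [0.0, 463.49, 201.08], [0.0, 0.0, 1.0]] [[0.0217, -0.9877, 0.1551, 0.286], [-0.9998, -0.0222, -0.0016, 0.0112], [0.005, -0.155, -0.9879, 1.6018], [0.0, 0.0, 0.0, 1.0]]
wrist [[297.32, 0.0, 254.47], [0.0, 297.32, 190.36], [0.0, 0.0, 1.0]] [[0.4022, -0.8815, -0.2474, 0.3139], [-0.9155, -0.3877, -0.1073, -0.545], [-0.0013, 0.2696, -0.963, 0.3734], [0.0, 0.0, 0.0, 1.0]]
```

Run:
```python
import cv2
for n in ("scene","top"):
    cv2.imwrite(f"pics/{n}0b.png",cv2.resize(cv2.imread(f"pics/{n}0.png"),(800,600),interpolation=cv2.INTER_CUBIC))
```

```text
(no output)
```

View pics/top0b.png

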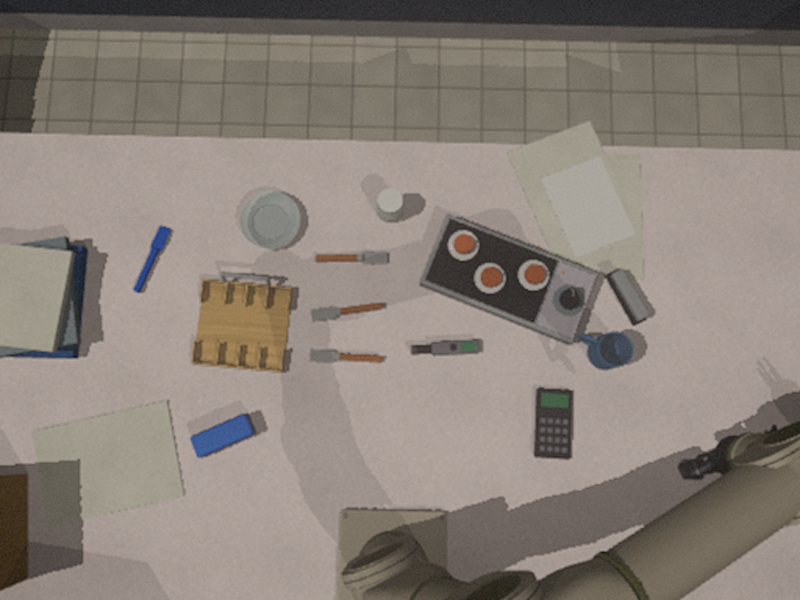

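View pics/scene0b.png

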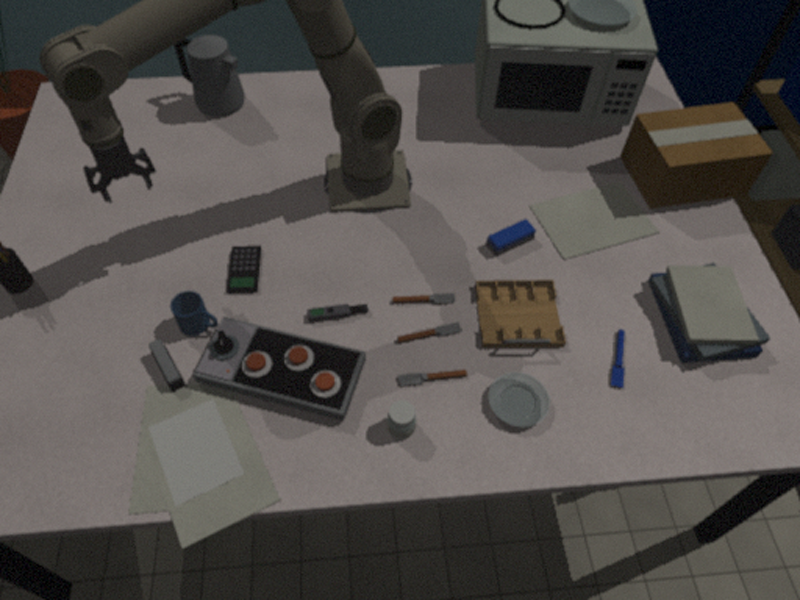

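```bash
cat > h.py <<'E'
from workcell import *
import cv2,numpy as np
from scipy.spatial.transform import Rotation as R
def ray(c,uv,fish):
    K=c["mtx"]; d=np.array([(uv[0]-K[0,2])/K[0,0],(uv[1]-K[1,2])/K[1,1]]); 
    if fish:
        r=np.hypot(*d); v=np.array([*(d/r*np.sin(r) if r>1e-9 else d),np.cos(r)])
    else: v=np.array([*d,1.])
    return c["extrinsics"][:3,3],c["extrinsics"][:3,:3]@v
def cast(c,uv,z,fish):
    o,v=ray(c,uv,fish); return (o+v*(z-o[2])/v[2])[:2]
def proj(c,p,fish):
    E=c["extrinsics"]; q=E[:3,:3].T@(np.asarray(p)-E[:3,3]); K=c["mtx"]
    if fish: r=np.hypot(q[0],q[1]); s=np.arctan2(r,q[2])/r; d=q[:2]*s
    else: d=q[:2]/q[2]
    return d*[K[0,0],K[1,1]]+K[:2,2]
def down(yaw): # tool pointing down, tool y (closing) at heading yaw
    y=np.array([np.cos(yaw),np.sin(yaw),0]); z=np.array([0,0,-1.]); return R.from_matrix(np.c_[np.cross(y,z),y,z])
def go(p,rot):
    "turn and shift in tool axes for TCP target p, rotation rot"
    o=get_obs(); r0=R.from_quat(o["ee_rot"]); t=(r0.inv()*rot).as_rotvec(); s=r0.inv().apply(np.asarray(p)-o["position"])
    print("turn",np.round(t,3).tolist(),"shift",np.round(s,4).tolist(),"rows",int(np.ceil(max(np.linalg.norm(t)/.125,np.linalg.norm(s)/.0417))),"t",round(o["clock"],1))
def fit(c,mask,z,fish,amin=40):
    "blobs of a mask -> world centre, long-axis yaw, length, width on plane z"
    out=[]
    for k in cv2.findContours(mask.astype(np.uint8),cv2.RETR_EXTERNAL,cv2.CHAIN_APPROX_NONE)[0]:
        if cv2.contourArea(k)<amin: continue
        w=np.array([cast(c,q,z,fish) for q in k[:,0]]); (x,y),(a,b),th=cv2.minAreaRect((w*1000).astype(np.float32))
        th=np.radians(th+(0 if a>=b else 90)); th=(th+np.pi/2)%np.pi-np.pi/2
        out.append((np.round([x/1000,y/1000],4).tolist(),round(th,3),round(max(a,b)),round(min(a,b)),k[:,0].mean(0).round().tolist()))
    return out
E
python3 - <<'E'
from h import *
c=camera("top")
for n,uv,z in [("knobtop",(570,298),.09),("knob",(570,300),.07),("s0",(464,244),.07),("s1",(490,277),.07),("s2",(535,274),.07),("warm c1",(452,216),.048),("c2",(601,275),.048),("c3",(572,342),.048),("c4",(422,284),.048),
 ("nose",(412,348),.011),("thermo tail",(481,346),.011),("A handle",(316,258),.007),("A blade",(388,258),.003),("B handle",(385,306),.007),("B blade",(311,314),.003),("C handle",(384,358),.007),("C blade",(310,355),.003),
 ("tray tl",(203,282),.022),("tr",(294,284),.022),("br",(287,371),.022),("bl",(194,366),.022),("handle",(252,275),.045),("jar",(390,205),.0),("mug",(610,350),0.04)]:
    print(n,np.round(cast(c,np.array(uv)/1.5625,z,0),3))
hsv=cv2.cvtColor(c["img"],cv2.COLOR_RGB2HSV)
m=(hsv[...,0]<12)&(hsv[...,1]>110)
for f in fit(c,m,.07,0,20): print(f)
E
```

```text
knobtop [ 0.567 -0.368]
knob [ 0.566 -0.373]
s0 [ 0.684 -0.144]
s1 [ 0.613 -0.201]
s2 [ 0.621 -0.298]
warm c1 [ 0.753 -0.119]
c2 [ 0.627 -0.447]
c3 [ 0.478 -0.381]
c4 [ 0.598 -0.055]
nose [ 0.461 -0.037]
thermo tail [ 0.469 -0.189]
A handle [0.661 0.183]
A blade [0.665 0.021]
B handle [0.554 0.025]
B blade [0.533 0.19 ]
C handle [0.438 0.024]
C blade [0.441 0.188]
tray tl [0.597 0.43 ]
tr [0.597 0.228]
br [0.404 0.235]
bl [0.41  0.438]
handle [0.61  0.318]
jar [0.791 0.019]
mug [ 0.463 -0.466]
([0.6152, -0.2005], np.float64(0.003), 38, 37, [314.0, 177.0])
([0.6209, -0.2967], np.float64(-1.548), 41, 38, [342.0, 175.0])
([0.6867, -0.1426], np.float64(0.008), 39, 37, [296.0, 156.0])
```

Run:
```python
from h import *
go([.50,-.39,.30],R.from_quat(get_obs()["ee_rot"]))
```

```text
turn [0.0, 0.0, 0.0] shift [0.301, -0.0667, -0.0691] rows 8 t 0.2
```

Call:
{"method": "jog_arm", "body": {
  "plan": [
    [[0,0,0],[0.15,-0.035,-0.069],0.085],
    [[0,0,0],[0.3,-0.067,-0.069],0.085],
    [[0,0,0],[0.3,-0.067,-0.069],0.085],
    [[0,0,0],[0.3,-0.067,-0.069],0.085],
    [[0,0,0],[0.3,-0.067,-0.069],0.085],
    [[0,0,0],[0.3,-0.067,-0.069],0.085],
    [[0,0,0],[0.3,-0.067,-0.069],0.085],
    [[0,0,0],[0.3,-0.067,-0.069],0.085]
  ]
}}

```text
clock: 0.87
position: [0.5029, -0.3861, 0.3011]
ee_rot: [0.978, 0.208, 0.001, -0.0]
ft_force: [0.7, 1.1, 0.2]
grip_width: 0.99
grasp_force: 0.0
```

Call:
{"method": "jog_arm", "body": {
  "plan": [
    [[0,0,0],[0,0,0],0.085]
  ]
}}

```text
clock: 0.95
position: [0.5046, -0.3844, 0.301]
ee_rot: [0.978, 0.21, 0.002, -0.001]
ft_force: [0.5, 0.5, 0.3]
grip_width: 0.993
grasp_force: 0.0
```

Run:
```python
from h import *
o=get_obs(); print(o["position"],o["joint_pos"].round(2),o["clock"])
c=camera("wrist"); cv2.imwrite("pics/w1.png",cv2.resize(c["img"][:,:,::-1],(800,600),interpolation=cv2.INTER_CUBIC)); print(c["extrinsics"].round(3).tolist())
np.savez("w1.npz",**c)
```

```text
[ 0.50458279 -0.3844421   0.30102595] [ 0.75  0.34 -0.23  1.31  0.07  1.5  -0.62] 0.95
[[0.411, -0.879, -0.243, 0.567], [-0.912, -0.396, -0.109, -0.357], [-0.001, 0.266, -0.964, 0.444], [0.0, 0.0, 0.0, 1.0]]
```

View pics/w1.png

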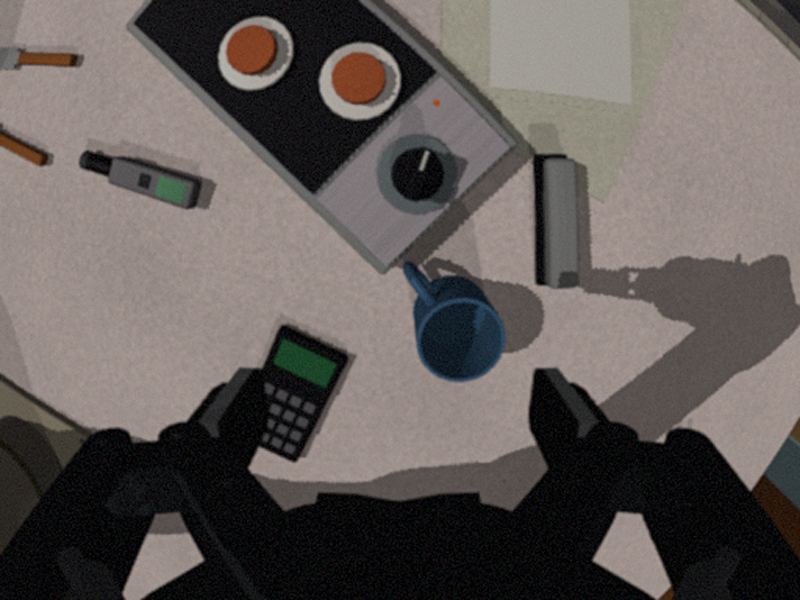

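Run:
```python
from h import *
c=np.load("w1.npz")
for n,uv,z in [("knob",(417,174),.07),("knob",(417,174),.05),("st1",(420,170),.078),("st2",(428,152),.078),("s1",(251,49),.07),("s2",(358,78),.07),("ring",(420,173),.048),("nose",(82,158),.011),("tail",(200,193),.011),
 ("wc",(515,143),.048),("wc",(384,270),.048)]:
    print(n,cast(c,np.array(uv)/1.5625,z,1).round(4))
go([.53,-.372,.24],down(-np.pi/2))
```

```text
knob [ 0.5716 -0.3714]
knob [ 0.5718 -0.3722]
st1 [ 0.5753 -0.3719]
st2 [ 0.5909 -0.3717]
s1 [ 0.616  -0.2022]
s2 [ 0.6241 -0.2963]
ring [ 0.5737 -0.3742]
nose [ 0.4598 -0.0292]
tail [ 0.4747 -0.1849]
wc [ 0.633 -0.437]
wc [ 0.4845 -0.3807]
turn [-0.001, -0.001, 0.42] shift [0.0318, -0.0025, 0.0605] rows 4 t 1.0
```

Call:
{"method": "jog_arm", "body": {
  "plan": [
    [[0,0,0.42],[0.032,-0.003,0.06],0.06],
    [[0,0,0.42],[0.032,-0.003,0.06],0.06],
    [[0,0,0.42],[0.032,-0.003,0.06],0.06],
    [[0,0,0.42],[0.032,-0.003,0.06],0.06],
    [[0,0,0.42],[0.032,-0.003,0.06],0.06],
    [[0,0,0.42],[0.032,-0.003,0.06],0.06]
  ]
}}

```text
clock: 1.5
position: [0.5263, -0.3757, 0.2403]
ee_rot: [1.0, -0.003, -0.0, 0.0]
ft_force: [-0.2, -0.7, 0.5]
grip_width: 0.702
grasp_force: 0.0
```

Run:
```python
from h import *
o=get_obs(); print(o["position"],o["joint_pos"].round(2),o["clock"])
c=camera("wrist"); K=proj(c,[.572,-.372,.06],1); print(K)
u,v=K.astype(int); x0=max(0,u-80);y0=max(0,v-60)
im=c["img"][y0:y0+120,x0:x0+160,::-1]; print(x0,y0,im.shape)
cv2.imwrite("pics/w2.png",cv2.resize(im,None,fx=5,fy=5,interpolation=cv2.INTER_CUBIC)); np.savez("w2.npz",**c)
```

```text
[ 0.52631862 -0.37565033  0.24027442] [ 0.68  0.38 -0.17  1.38  0.07  1.39 -1.07] 1.5
[250.43155246 130.00806399]
170 70 (120, 160, 3)
```

View pics/w2.png

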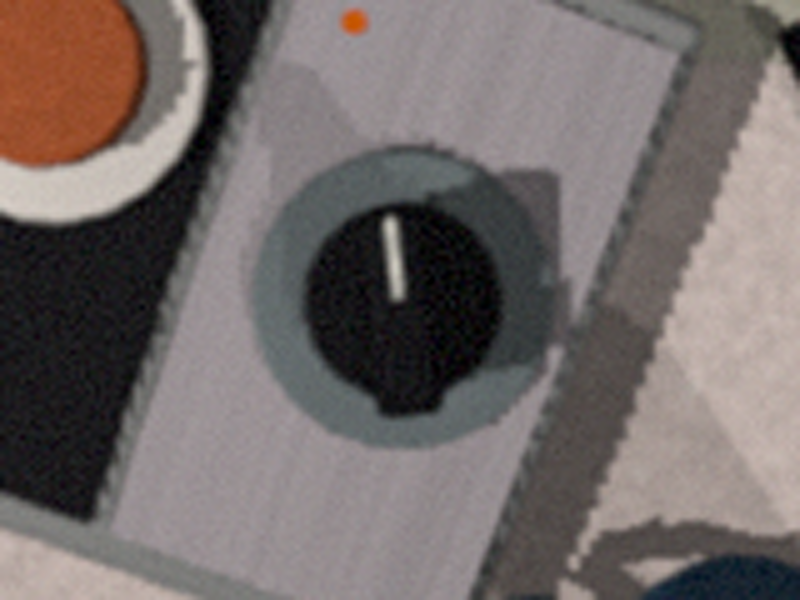

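Run:
```python
from h import *
c=np.load("w2.npz")
f=lambda a,z:cast(c,(170+a[0]/5,70+a[1]/5),z,1).round(4)
for z in (.05,.058): print("disc",z,f((403,297),z))
for z in (.07,.078,.086): print("bar",z,f((388,212),z),f((410,413),z), np.linalg.norm(f((388,212),z)-f((410,413),z)))
print("ring",f((403,297),.048))
go([.572,-.372,.12],down(-np.pi/2+.11))
```

```text
disc 0.05 [ 0.572  -0.3721]
disc 0.058 [ 0.5725 -0.3722]
bar 0.07 [ 0.5913 -0.3693] [ 0.5486 -0.3736] 0.04291596439554873
bar 0.078 [ 0.5914 -0.3695] [ 0.5498 -0.3737] 0.041811481676687884
bar 0.086 [ 0.5915 -0.3697] [ 0.551  -0.3738] 0.0407070018547178
ring [ 0.5718 -0.372 ]
turn [0.001, 0.0, -0.115] shift [0.0455, -0.0039, 0.1205] rows 4 t 1.6
```

Call:
{"method": "jog_arm", "body": {
  "plan": [
    [[0,0,-0.115],[0.045,-0.004,0.1],0.06],
    [[0,0,-0.115],[0.045,-0.004,0.1],0.06],
    [[0,0,-0.115],[0.045,-0.004,0.13],0.06],
    [[0,0,-0.115],[0.045,-0.004,0.15],0.06],
    [[0,0,-0.115],[0.045,-0.004,0.165],0.06],
    [[0,0,-0.115],[0.045,-0.004,0.18],0.06],
    [[0,0,-0.115],[0.045,-0.004,0.18],0.06],
    [[0,0,-0.115],[0.045,-0.004,0.18],0.06]
  ]
}}

```text
clock: 2.22
position: [0.5717, -0.3714, 0.0602]
ee_rot: [0.999, 0.055, -0.0, -0.0]
ft_force: [0.3, -0.2, 0.6]
grip_width: 0.701
grasp_force: 0.0
```

Run:
```python
from h import *
go([.5715,-.372,.06],down(-np.pi/2+.11))
```

```text
turn [-0.0, 0.001, -0.001] shift [-0.0002, 0.0006, 0.0002] rows 1 t 2.2
```

Close and start turning (anticlockwise from above = negative tool z).

Call:
{"method": "jog_arm", "body": {
  "plan": [
    [[0,0,0],[0,0,0],0.0],
    [[0,0,0],[0,0,0],0.0],
    [[0,0,0],[0,0,0],0.0],
    [[0,0,0],[0,0,0],0.0],
    [[0,0,0],[0,0,0],0.0],
    [[0,0,0],[0,0,0],0.0],
    [[0,0,0],[0,0,0],0.0]
  ],
  "force": 30
}}

```text
clock: 2.8
position: [0.5733, -0.3712, 0.0626]
ee_rot: [0.999, 0.055, 0.001, 0.001]
ft_force: [-0.7, 1.2, 7.0]
grip_width: 0.155
grasp_force: 35.7
```

Call:
{"method": "jog_arm", "body": {
  "plan": [
    [[0,0,-0.1],[0,0,0],0.0],
    [[0,0,-0.2],[0,0,0],0.0],
    [[0,0,-0.3],[0,0,0],0.0],
    [[0,0,-0.4],[0,0,0],0.0],
    [[0,0,-0.5],[0,0,0],0.0],
    [[0,0,-0.6],[0,0,0],0.0],
    [[0,0,-0.7],[0,0,0],0.0],
    [[0,0,-0.8],[0,0,0],0.0]
  ]
}}

```text
clock: 3.47
position: [0.5728, -0.3703, 0.0625]
ee_rot: [0.897, 0.441, 0.001, 0.0]
ft_force: [-4.4, 5.3, 10.3]
grip_width: 0.159
grasp_force: 19.8
```

Run:
```python
from h import *
o=get_obs(); print(o["position"],o["joint_pos"].round(2),o["torque"],o["ft_force"],R.from_quat(o["ee_rot"]).as_matrix()[:,1])
```

```text
[ 0.57279856 -0.3703084   0.06248047] [ 0.75  0.61 -0.34  1.46  0.22  1.11 -0.29] [ 1.23539013  1.01773666 -0.01652816] [-4.43881953  5.34473709 10.29547857] [ 0.79218741 -0.61027712  0.00096817]
```

Call:
{"method": "jog_arm", "body": {
  "plan": [
    [[0,0,-0.1],[0,0,-0.001],0.0],
    [[0,0,-0.2],[0,0,-0.002],0.0],
    [[0,0,-0.3],[0,0,-0.002],0.0],
    [[0,0,-0.4],[0,0,-0.002],0.0],
    [[0,0,-0.5],[0,0,-0.002],0.0],
    [[0,0,-0.6],[0,0,-0.002],0.0],
    [[0,0,-0.7],[0,0,-0.002],0.0],
    [[0,0,-0.8],[0,0,-0.002],0.0]
  ]
}}

```text
clock: 4.13
position: [0.5718, -0.37, 0.0626]
ee_rot: [0.655, 0.756, 0.0, -0.001]
ft_force: [-3.5, 2.3, -0.7]
grip_width: 0.157
grasp_force: 36.5
```

Run:
```python
from h import *
o=get_obs(); r=R.from_quat(o["ee_rot"]); print(o["position"],o["joint_pos"].round(2),o["torque"],o["ft_force"],np.arctan2(*r.as_matrix()[[1,0],1]))
```

```text
[ 0.57179502 -0.37004463  0.0626325 ] [ 0.86  0.64 -0.5   1.45  0.32  1.14  0.45] [ 0.85616916  0.67172396 -0.01323773] [-3.46426235  2.26733858 -0.74996262] 0.14353483247335602
```

Call:
{"method": "jog_arm", "body": {
  "plan": [
    [[0,0,-0.08],[0,0,0],0.0],
    [[0,0,-0.16],[0,0,0],0.0],
    [[0,0,-0.24],[0,0,0],0.0],
    [[0,0,-0.32],[0,0,0],0.0],
    [[0,0,-0.4],[0,0,0],0.0],
    [[0,0,-0.4],[0,0,0],0.0]
  ]
}}

```text
clock: 4.63
position: [0.5713, -0.3702, 0.0626]
ee_rot: [0.491, 0.871, 0.0, -0.001]
ft_force: [-4.7, 3.7, 2.1]
grip_width: 0.154
grasp_force: 36.8
```

Run:
```python
from h import *
o=get_obs(); r=R.from_quat(o["ee_rot"]); print(o["position"],o["joint_pos"].round(2),o["torque"],o["ft_force"],np.arctan2(*r.as_matrix()[[1,0],1]))
```

```text
[ 0.57131456 -0.37018284  0.06261534] [ 0.91  0.65 -0.57  1.45  0.37  1.15  0.82] [ 0.99582705  1.01338408 -0.0028211 ] [-4.73535333  3.70652757  2.06517834] 0.5434988693240587
```

Call:
{"method": "jog_arm", "body": {
  "plan": [
    [[0,0,-0.08],[0,0,0],0.0],
    [[0,0,-0.16],[0,0,0],0.0],
    [[0,0,-0.24],[0,0,0],0.0],
    [[0,0,-0.32],[0,0,0],0.0],
    [[0,0,-0.32],[0,0,0],0.0]
  ]
}}

```text
clock: 5.05
position: [0.571, -0.3704, 0.0626]
ee_rot: [0.346, 0.938, -0.0, -0.001]
ft_force: [-5.2, 4.9, 1.9]
grip_width: 0.156
grasp_force: 36.9
```

Run:
```python
from h import *
o=get_obs(); r=R.from_quat(o["ee_rot"]); print(o["position"],o["joint_pos"].round(2),o["torque"],o["ft_force"],np.arctan2(*r.as_matrix()[[1,0],1]))
```

```text
[ 0.57100983 -0.37043627  0.06261204] [ 0.94  0.67 -0.63  1.44  0.41  1.16  1.11] [0.88320985 1.35949022 0.04033867] [-5.23102676  4.92260398  1.87653394] 0.863269916898472
```

Call:
{"method": "jog_arm", "body": {
  "plan": [
    [[0,0,-0.08],[0,0,0],0.0],
    [[0,0,-0.16],[0,0,0],0.0],
    [[0,0,-0.2],[0,0,0],0.0],
    [[0,0,-0.2],[0,0,0],0.0]
  ]
}}

```text
clock: 5.38
position: [0.5709, -0.3707, 0.0626]
ee_rot: [0.252, 0.968, -0.0, -0.001]
ft_force: [-7.5, 2.7, 2.5]
grip_width: 0.159
grasp_force: 36.9
```

Run:
```python
from h import *
o=get_obs(); r=R.from_quat(o["ee_rot"]); print(o["position"],o["joint_pos"].round(2),o["torque"],o["ft_force"],np.arctan2(*r.as_matrix()[[1,0],1]))
```

```text
[ 0.57086158 -0.37068697  0.06263595] [ 0.97  0.68 -0.67  1.44  0.44  1.17  1.3 ] [0.77564063 1.39833535 0.05059913] [-7.48895477  2.68327111  2.50534588] 1.0607019897351893
```

Call:
{"method": "jog_arm", "body": {
  "plan": [
    [[0,0,-0.08],[0,0,0],0.0],
    [[0,0,-0.16],[0,0,0],0.0],
    [[0,0,-0.24],[0,0,0],0.0],
    [[0,0,-0.3],[0,0,0],0.0],
    [[0,0,-0.3],[0,0,0],0.0]
  ]
}}

```text
clock: 5.8
position: [0.5713, -0.3711, 0.0629]
ee_rot: [0.107, 0.994, 0.001, -0.001]
ft_force: [-4.4, 4.2, 2.8]
grip_width: 0.157
grasp_force: 121.6
```

Run:
```python
from h import *
o=get_obs(); r=R.from_quat(o["ee_rot"]); print(o["position"],o["joint_pos"].round(2),o["torque"],o["ft_force"],np.arctan2(*r.as_matrix()[[1,0],1]))
```

```text
[ 0.57127372 -0.37105426  0.06286575] [ 1.    0.7  -0.72  1.44  0.48  1.18  1.57] [ 0.92790539  0.92774555 -2.91211664] [-4.39628133  4.1975084   2.76275514] 1.357119853227717
```

Call:
{"method": "jog_arm", "body": {
  "plan": [
    [[0,0,0.02],[0,0,0],0.06],
    [[0,0,0.02],[0,0,0],0.06],
    [[0,0,0.02],[0,0,0],0.06],
    [[0,0,0.02],[0,0,0],0.06],
    [[0,0,0.02],[0,0,-0.03],0.06],
    [[0,0,0.02],[0,0,-0.07],0.06],
    [[0,0,0.02],[0,0,-0.11],0.06],
    [[0,0,0.02],[0,0,-0.15],0.06]
  ]
}}

```text
clock: 6.47
position: [0.572, -0.3707, 0.2143]
ee_rot: [0.116, 0.993, -0.0, 0.0]
ft_force: [0.5, -1.4, 0.2]
grip_width: 0.705
grasp_force: 0.0
```

Run:
```python
from h import *
go([.44,-.13,.28],down(0))
go([.44,-.13,.28],down(np.pi))
```

```text
turn [-0.0, 0.0, 1.339] shift [0.1838, 0.2038, -0.0657] rows 11 t 6.5
turn [-0.0, -0.0, -1.803] shift [0.1838, 0.2038, -0.0657] rows 15 t 6.5
```

Run:
```python
from h import *
go([.467,-.15,.26],down(.096))
```

```text
turn [-0.0, 0.0, 1.243] shift [0.153, 0.1906, -0.0457] rows 10 t 6.5
```

Call:
{"method": "jog_arm", "body": {
  "plan": [
    [[0,0,0.12],[0.02,0.025,-0.045],0.06],
    [[0,0,0.24],[0.04,0.05,-0.045],0.06],
    [[0,0,0.36],[0.06,0.075,-0.045],0.06],
    [[0,0,0.48],[0.08,0.1,-0.045],0.06],
    [[0,0,0.6],[0.1,0.125,-0.045],0.06],
    [[0,0,0.72],[0.12,0.15,-0.045],0.06],
    [[0,0,0.84],[0.14,0.175,-0.045],0.06],
    [[0,0,0.96],[0.153,0.19,-0.045],0.06]
  ]
}}

```text
clock: 7.13
position: [0.4663, -0.1476, 0.2577]
ee_rot: [0.563, 0.827, -0.0, 0.0]
ft_force: [0.8, 0.2, -0.4]
grip_width: 0.701
grasp_force: 0.0
```

Call:
{"method": "jog_arm", "body": {
  "plan": [
    [[0,0,0.12],[0,0,0],0.06],
    [[0,0,0.24],[0,0,0],0.06],
    [[0,0,0.283],[0,0,0],0.06],
    [[0,0,0.283],[0,0,0],0.06],
    [[0,0,0.283],[0,0,0],0.06]
  ]
}}

```text
clock: 7.55
position: [0.4672, -0.1506, 0.2575]
ee_rot: [0.672, 0.741, -0.0, 0.0]
ft_force: [-0.6, -0.3, -0.3]
grip_width: 0.704
grasp_force: 0.0
```

Run:
```python
from h import *
o=get_obs(); print(o["position"],o["joint_pos"].round(2),o["clock"])
c=camera("wrist"); cv2.imwrite("pics/w3.png",cv2.resize(c["img"][:,:,::-1],(800,600),interpolation=cv2.INTER_CUBIC)); np.savez("w3.npz",**c)
hsv=cv2.cvtColor(c["img"],cv2.COLOR_RGB2HSV)
for f in fit(c,(hsv[...,0]<14)&(hsv[...,1]>110),.07,1,20): print(f)
```

```text
[ 0.46721558 -0.15062937  0.25753033] [ 0.98  0.08 -0.79  1.73  0.05  1.36  0.28] 7.55
([0.6137, -0.1978], np.float64(-0.876), 46, 42, [367.0, 218.0])
([0.685, -0.1405], np.float64(0.09), 47, 42, [424.0, 180.0])
([0.6333, 0.076], np.float64(-1.386), 17, 15, [408.0, 5.0])
([0.5395, 0.0369], np.float64(-1.411), 42, 13, [334.0, 17.0])
([0.4426, 0.0283], np.float64(1.546), 30, 12, [248.0, 12.0])
```

View pics/w3.png

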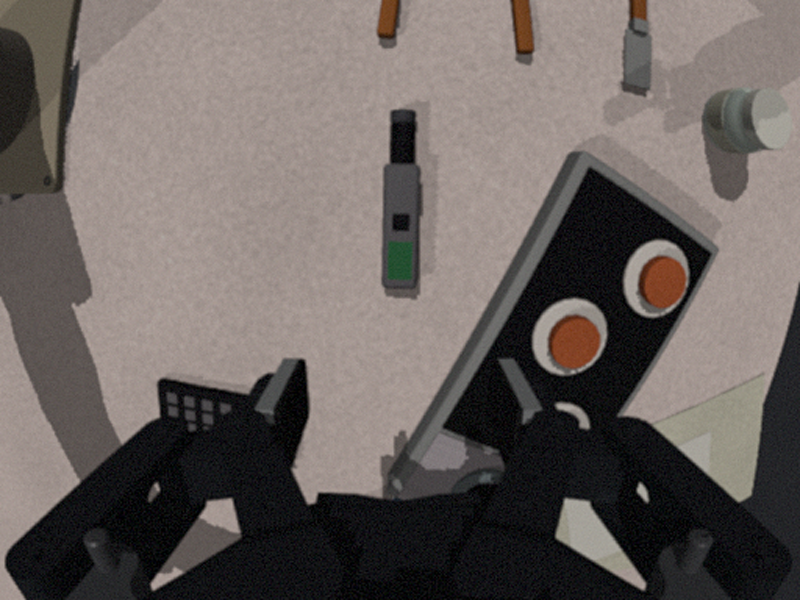

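Run:
```python
from h import *
c=np.load("w3.npz")
f=lambda a,z:cast(c,np.array(a)/1.5625,z,1)
t=f((400.5,287),.006);n=f((403,111),.011);b=f((403,165),.018);tt=f((401,287),.0)
print(t,n,b,np.linalg.norm(n-t),np.arctan2(*(n-t)[::-1]))
m=t+(n-t)*.5; print(m)
d=n-t; go([*m,.1],down(np.arctan2(d[1],d[0])-np.pi/2));
```

```text
[ 0.47313563 -0.1833627 ] [ 0.4602935  -0.03274572] [ 0.46467811 -0.07813807] 0.15116347255583823 1.6558541067539616
[ 0.46671456 -0.10805421]
turn [0.0, 0.0, 0.012] shift [0.0425, 0.0036, 0.1574] rows 4 t 7.6
```

Call:
{"method": "jog_arm", "body": {
  "plan": [
    [[0,0,0.012],[0.042,0.0036,0.05],0.055],
    [[0,0,0.012],[0.0425,0.0036,0.1],0.055],
    [[0,0,0.012],[0.0425,0.0036,0.14],0.055],
    [[0,0,0.012],[0.0425,0.0036,0.18],0.055],
    [[0,0,0.012],[0.0425,0.0036,0.215],0.055],
    [[0,0,0.012],[0.0425,0.0036,0.24],0.055],
    [[0,0,0.012],[0.0425,0.0036,0.255],0.055],
    [[0,0,0.012],[0.0425,0.0036,0.255],0.055]
  ]
}}

```text
clock: 8.27
position: [0.4648, -0.1073, -0.0009]
ee_rot: [0.676, 0.737, -0.001, -0.003]
ft_force: [-0.6, -0.8, -0.0]
grip_width: 0.645
grasp_force: 0.0
```

Call:
{"method": "jog_arm", "body": {
  "plan": [
    [[0,0,0],[0,0,0],0.0],
    [[0,0,0],[0,0,0],0.0],
    [[0,0,0],[0,0,0],0.0],
    [[0,0,0],[0,0,0],0.0],
    [[0,0,0],[0,0,0],0.0],
    [[0,0,0],[0,0,0],0.0]
  ],
  "force": 60
}}

```text
clock: 8.77
position: [0.4679, -0.1086, 0.004]
ee_rot: [0.677, 0.736, 0.0, 0.001]
ft_force: [-1.5, 0.2, 8.8]
grip_width: 0.333
grasp_force: 60.6
```

Call:
{"method": "jog_arm", "body": {
  "plan": [
    [[0,0,0],[0,0,-0.02],0.0],
    [[0,0,0],[0,0,-0.06],0.0],
    [[0,0,0],[0,0,-0.1],0.0],
    [[0,0,0],[0,0,-0.14],0.0],
    [[0,0,0],[0,0,-0.18],0.0],
    [[0,0,0],[0,0,-0.22],0.0],
    [[0,0,0],[0,0,-0.22],0.0],
    [[0,0,0],[0,0,-0.22],0.0]
  ]
}}

```text
clock: 9.43
position: [0.4678, -0.1085, 0.2251]
ee_rot: [0.677, 0.736, 0.0, 0.003]
ft_force: [-0.3, -0.5, -1.7]
grip_width: 0.336
grasp_force: 59.6
```

Run:
```python
from h import *
o=get_obs(); print(o["position"],o["joint_pos"].round(2),o["clock"],o["ft_force"],o["torque"])
c=camera("wrist"); cv2.imwrite("pics/w4.png",c["img"][:,:,::-1]); np.savez("w4.npz",**c)
c=camera("top"); cv2.imwrite("pics/t4.png",c["img"][:,:,::-1])
u,v=proj(c,[.571,-.371,.06],0).astype(int); cv2.imwrite("pics/k4.png",np.hstack([cv2.resize(c["img"][v-24:v+24,u-24:u+24,::-1],(384,384),interpolation=cv2.INTER_CUBIC),cv2.imread("pics/w4.png")[:, 100:500]]))
```

```text
[ 0.46781869 -0.10848974  0.22511225] [ 0.96  0.07 -0.85  1.81  0.06  1.28  0.18] 9.4333 [-0.2721013  -0.48636268 -1.66661221] [ 8.42416588e-05  1.99392780e-02 -3.17770946e-03]
```

View pics/k4.png

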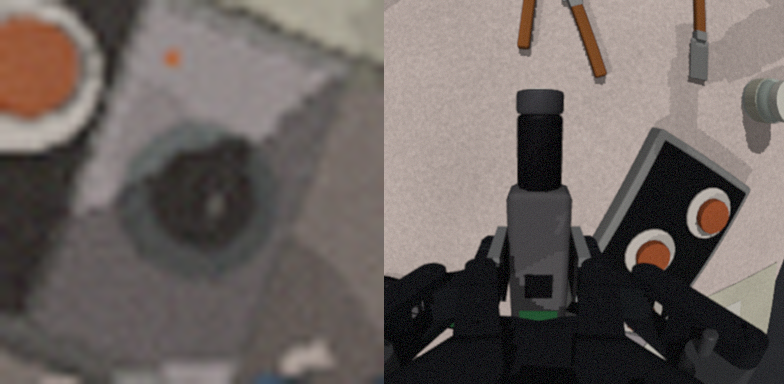

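```bash
cat >> h.py <<'E'
S=[np.array([.686,-.1415,.07]),np.array([.615,-.2003,.07]),np.array([.6225,-.2965,.07])]
def aim(P,head,th=.66,dist=.06,lift=0.):
    h=np.array([np.cos(head),np.sin(head),0]); k=np.array([0,0,1.])
    x=np.cos(th)*h-np.sin(th)*k; z=-np.sin(th)*h-np.cos(th)*k
    return P-(dist+.075)*x+.007*z+lift*k, R.from_matrix(np.c_[x,np.cross(z,x),z])
E
python3 - <<'E'
from h import *
c=np.load("w4.npz"); o=get_obs(); r=R.from_quat(o["ee_rot"]).as_matrix()
print(proj(c,o["position"]+.075*r[:,0]-.007*r[:,2],1))
w,rot=aim(S[0],-.17,lift=.08); print(w)
go(w,rot); go(w,down(-.17-np.pi/2))
E
```

```text
[250.82482911  93.33135619]
[ 0.57665847 -0.12273078  0.22724083]
turn [0.599, -0.463, 1.749] shift [-0.0236, 0.1089, -0.0053] rows 16 t 9.5
turn [0.0, 0.001, 1.824] shift [-0.0236, 0.1089, -0.0053] rows 15 t 9.5
```

Call:
{"method": "jog_arm", "body": {
  "plan": [
    [[0,0,0.12],[0,0.01,-0.02],0.0],
    [[0,0,0.24],[-0.005,0.025,-0.04],0.0],
    [[0,0,0.36],[-0.01,0.04,-0.05],0.0],
    [[0,0,0.48],[-0.015,0.055,-0.05],0.0],
    [[0,0,0.6],[-0.02,0.07,-0.05],0.0],
    [[0,0,0.72],[-0.024,0.085,-0.05],0.0],
    [[0,0,0.84],[-0.024,0.1,-0.05],0.0],
    [[0,0,0.96],[-0.024,0.109,-0.05],0.0]
  ]
}}

```text
clock: 10.2
position: [0.5777, -0.1229, 0.2699]
ee_rot: [0.941, 0.337, -0.001, -0.001]
ft_force: [0.1, 1.1, -1.0]
grip_width: 0.334
grasp_force: 59.5
```

Call:
{"method": "jog_arm", "body": {
  "plan": [
    [[0,0,0.12],[0,0,0],0.0],
    [[0,0,0.24],[0,0,0],0.0],
    [[0,0,0.36],[0,0,0],0.0],
    [[0,0,0.48],[0,0,0],0.0],
    [[0,0,0.6],[0,0,0],0.0],
    [[0,0,0.72],[0,0,0],0.0],
    [[0,0,0.84],[0,0,0],0.0],
    [[0,0,0.86],[0,0,0],0.0]
  ]
}}

```text
clock: 10.87
position: [0.5766, -0.1228, 0.2705]
ee_rot: [0.996, -0.086, -0.001, -0.0]
ft_force: [0.1, -0.0, -2.2]
grip_width: 0.338
grasp_force: 59.5
```

Run:
```python
from h import *
o=get_obs(); print(o["position"],o["joint_pos"].round(2))
w,rot=aim(S[0],-.17,lift=.05); go(w,rot)
```

```text
[ 0.57662707 -0.12279016  0.27045   ] [ 0.63  0.3  -0.62  1.47  0.17  1.43 -1.73]
turn [-0.001, -0.657, -0.001] shift [0.0002, -0.0001, 0.0732] rows 6 t 10.9
```

Call:
{"method": "jog_arm", "body": {
  "plan": [
    [[0,-0.11,0],[0,0,0.01],0.0],
    [[0,-0.22,0],[0,0,0.02],0.0],
    [[0,-0.33,0],[0,0,0.03],0.0],
    [[0,-0.44,0],[0,0,0.045],0.0],
    [[0,-0.55,0],[0,0,0.06],0.0],
    [[0,-0.657,0],[0,0,0.073],0.0],
    [[0,-0.657,0],[0,0,0.073],0.0],
    [[0,-0.657,0],[0,0,0.073],0.0]
  ]
}}

```text
clock: 11.53
position: [0.5765, -0.1224, 0.1945]
ee_rot: [0.942, -0.077, -0.325, -0.028]
ft_force: [0.2, -0.0, 0.7]
grip_width: 0.338
grasp_force: 60.0
```

Run:
```python
from h import *
o=get_obs(); print(o["position"],o["joint_pos"].round(2))
w,rot=aim(S[0],-.17); go(w,rot)
c=camera("wrist"); cv2.imwrite("pics/w5.png",c["img"][:,:,::-1])
r=R.from_quat(o["ee_rot"]).as_matrix()
for d in (0,.03,.06,.09): print(proj(c,o["position"]+(.075+d)*r[:,0]-.007*r[:,2],1))
for s in S: print("S",proj(c,s,1))
hsv=cv2.cvtColor(c["img"],cv2.COLOR_RGB2HSV)
for f in fit(c,(hsv[...,0]<14)&(hsv[...,1]>110),.07,1,20): print(f)
```

```text
[ 0.57653094 -0.12240298  0.19453713] [ 0.39  0.85 -0.51  0.97  0.25  2.06 -1.78]
turn [0.002, 0.005, 0.007] shift [0.0293, 0.0004, 0.0371] rows 2 t 11.5
[253.65533516  94.52071661]
[253.67239959  30.71089544]
[253.71106039 -26.54727735]
[253.76251607 -74.77623072]
S [256.1929533  -42.01915124]
S [352.71954864  47.01716635]
S [465.46683727  40.91441718]
([0.5075, 0.0258], np.float64(1.54), 78, 18, [134.0, 172.0])
([0.5643, 0.0035], np.float64(-1.165), 79, 13, [126.0, 130.0])
([0.6771, 0.0681], np.float64(-1.528), 54, 11, [15.0, 55.0])
([0.6195, -0.1987], np.float64(0.232), 46, 42, [350.0, 41.0])
([0.6284, -0.2913], np.float64(0.934), 51, 42, [461.0, 33.0])
```

View pics/w5.png

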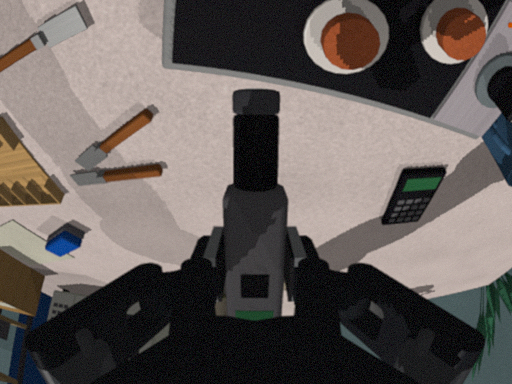

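Run:
```python
from h import *
w,rot=aim(S[0],-.17,th=.57); go(w,rot)
```

```text
turn [0.002, 0.09, 0.006] shift [0.0325, 0.0001, 0.0526] rows 2 t 11.6
```

Call:
{"method": "jog_arm", "body": {
  "plan": [
    [[0.002,0.045,0.003],[0.01,0,0.017],0.0],
    [[0.002,0.09,0.006],[0.02,0,0.035],0.0],
    [[0.002,0.09,0.006],[0.032,0,0.053],0.0],
    [[0.002,0.09,0.006],[0.032,0,0.053],0.0],
    [[0.002,0.09,0.006],[0.032,0,0.053],0.0]
  ]
}}

```text
clock: 12.0
position: [0.5699, -0.1224, 0.1406]
ee_rot: [0.957, -0.083, -0.278, -0.023]
ft_force: [1.9, -0.1, -0.8]
grip_width: 0.333
grasp_force: 60.1
```

```bash
cat >> h.py <<'E'
def chk(P):
    o=get_obs(); r=R.from_quat(o["ee_rot"]).as_matrix(); n=o["position"]+.075*r[:,0]-.007*r[:,2]
    print("sample in nose",(r.T@(P-n)).round(4)*[1,-1,-1],"tip",np.arcsin(-r[2,0]).round(3),o["joint_pos"].round(2),o["clock"],o["grasp_force"])
E
python3 - <<'E'
from h import *
chk(S[0])
c=camera("scene"); np.savez("s6.npz",**c)
im=c["img"]; u,v=proj(c,S[0],0).astype(int); print(u,v)
cv2.imwrite("pics/s6.png",cv2.resize(im[v-70:v+50,u-80:u+80,::-1],(800,600),interpolation=cv2.INTER_CUBIC))
o=get_obs(); r=R.from_quat(o["ee_rot"]).as_matrix()
for d in (-.075,0,.03,.06): print(proj(c,o["position"]+(.075+d)*r[:,0]-.007*r[:,2],0)-[u-80,v-70])
E
```

```text
sample in nose [ 0.0622  0.0012 -0.0036] tip 0.565 [ 0.44  0.8  -0.52  1.14  0.26  1.85 -1.8 ] 12.0 60.09162783622742
206 242
[83.59883584 30.62194457]
[81.84762456 52.20699179]
[81.14447931 60.87380634]
[80.43980621 69.55945289]
```

View pics/s6.png

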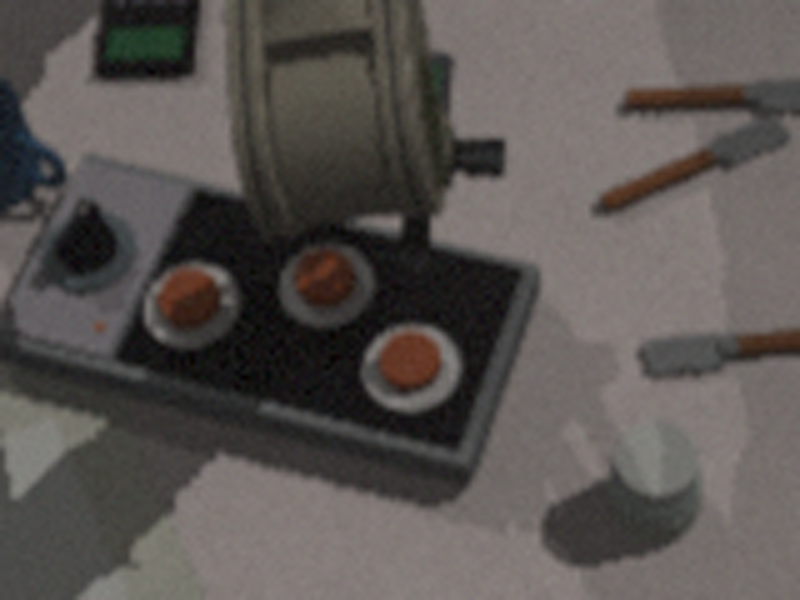

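Call:
{"method": "jog_arm", "body": {
  "plan": [
    [[0,0,0],[0,0,0.003],0.0],
    [[0,0,0],[0,0,0.003],0.0],
    [[0,0,0],[0,0,0.003],0.0],
    [[0,0,0],[0,0,0.003],0.0],
    [[0,0,0],[0,0,0.003],0.0],
    [[0,0,0],[0,0,0.003],0.0],
    [[0,0,0],[0,0,0.003],0.0],
    [[0,0,0],[0,0,0.003],0.0]
  ]
}}

```text
clock: 12.72
position: [0.5688, -0.1216, 0.1352]
ee_rot: [0.956, -0.083, -0.279, -0.023]
ft_force: [0.1, 0.0, -0.6]
grip_width: 0.338
grasp_force: 60.1
```

Call:
{"method": "jog_arm", "body": {
  "plan": [
    [[0,0,0],[0,0,0],0.0],
    [[0,0,0],[0,0,0],0.0],
    [[0,0,0],[0,0,0],0.0],
    [[0,0,0],[0,0,0],0.0],
    [[0,0,0],[0,0,0],0.0],
    [[0,0,0],[0,0,0],0.0],
    [[0,0,0],[0,0,0],0.0],
    [[0,0,0],[0,0,0],0.0]
  ]
}}

```text
clock: 13.38
position: [0.5688, -0.1216, 0.1353]
ee_rot: [0.957, -0.083, -0.279, -0.023]
ft_force: [0.2, -0.2, -0.9]
grip_width: 0.336
grasp_force: 60.1
```

Call:
{"method": "jog_arm", "body": {
  "plan": [
    [[0,0,0],[0,0,0],0.0],
    [[0,0,0],[0,0,0],0.0],
    [[0,0,0],[0,0,0],0.0],
    [[0,0,0],[0,0,0],0.0],
    [[0,0,0],[0,0,0],0.0],
    [[0,0,0],[0,0,0],0.0],
    [[0,0,0],[0,0,0],0.0],
    [[0,0,0],[0,0,0],0.0]
  ]
}}

```text
clock: 14.05
position: [0.5688, -0.1216, 0.1353]
ee_rot: [0.957, -0.083, -0.279, -0.023]
ft_force: [0.1, -0.0, -1.5]
grip_width: 0.335
grasp_force: 60.1
```

Call:
{"method": "jog_arm", "body": {
  "plan": [
    [[0,0,0],[0,0,0],0.0],
    [[0,0,0],[0,0,0],0.0],
    [[0,0,0],[0,0,0],0.0],
    [[0,0,0],[0,0,0],0.0],
    [[0,0,0],[0,0,0],0.0],
    [[0,0,0],[0,0,0],0.0],
    [[0,0,0],[0,0,0],0.0],
    [[0,0,0],[0,0,0],0.0]
  ]
}}

```text
clock: 14.72
position: [0.5688, -0.1216, 0.1353]
ee_rot: [0.957, -0.083, -0.279, -0.023]
ft_force: [0.2, 0.0, -1.8]
grip_width: 0.337
grasp_force: 60.1
```

Run:
```python
from h import *
chk(S[0])
c=camera("wrist"); cv2.imwrite("pics/w7.png",c["img"][:,:,::-1])
hsv=cv2.cvtColor(c["img"],cv2.COLOR_RGB2HSV)
# nose blob: dark pixels near nose columns in w5 vs now
for n in ("w5","w7"):
    g=cv2.imread(f"pics/{n}.png",0)[70:130,215:300]; print(n,[ (np.flatnonzero(row<60).mean().round(1)+215, (row<60).sum()) for row in g[[30,40,50]] ], np.flatnonzero((g[:,42]<70)).min()+70)
w,rot=aim(S[1],-.17,th=.57); go(w,rot)
```

```text
sample in nose [0.0603 0.0006 0.0018] tip 0.567 [ 0.44  0.8  -0.52  1.15  0.26  1.84 -1.8 ] 14.7167 60.09149193763733
w5 [(np.float64(255.5), np.int64(46)), (np.float64(256.0), np.int64(45)), (np.float64(255.5), np.int64(44))] 70
w7 [(np.float64(257.4), np.int64(83)), (np.float64(257.5), np.int64(83)), (np.float64(266.5), np.int64(66))] 70
turn [0.0, -0.003, -0.003] shift [-0.0501, 0.0699, 0.0301] rows 3 t 14.8
```

Call:
{"method": "jog_arm", "body": {
  "plan": [
    [[0,0,0],[-0.017,0.023,0.01],0.0],
    [[0,0,0],[-0.034,0.046,0.02],0.0],
    [[0,-0.003,-0.003],[-0.05,0.07,0.03],0.0],
    [[0,-0.003,-0.003],[-0.05,0.07,0.03],0.0],
    [[0,-0.003,-0.003],[-0.05,0.07,0.03],0.0],
    [[0,-0.003,-0.003],[-0.05,0.07,0.03],0.0],
    [[0,-0.003,-0.003],[-0.05,0.07,0.03],0.0],
    [[0,-0.003,-0.003],[-0.05,0.07,0.03],0.0]
  ]
}}

```text
clock: 15.43
position: [0.5, -0.1795, 0.1369]
ee_rot: [0.956, -0.081, -0.28, -0.024]
ft_force: [-0.5, 1.0, -0.9]
grip_width: 0.333
grasp_force: 60.1
```

Run:
```python
from h import *
chk(S[1])
c=camera("wrist"); cv2.imwrite("pics/w8.png",c["img"][:,:,::-1])
print("S",[proj(c,s,1).round() for s in S])
hsv=cv2.cvtColor(c["img"],cv2.COLOR_RGB2HSV)
for f in fit(c,(hsv[...,0]<14)&(hsv[...,1]>110),.07,1,20): print(f)
c=camera("top"); hsv=cv2.cvtColor(c["img"],cv2.COLOR_RGB2HSV)
for f in fit(c,(hsv[...,0]<12)&(hsv[...,1]>110),.07,0,20): print(f)
```

```text
sample in nose [ 0.0595 -0.0013 -0.0003] tip 0.57 [ 0.58  0.69 -0.52  1.33  0.27  1.78 -1.7 ] 15.4333 60.05337595939636
S [array([ 103., -119.]), array([257., -25.]), array([443., -41.])]
([0.4966, -0.0022], np.float64(1.54), 76, 16, [60.0, 189.0])
([0.5496, -0.023], np.float64(-1.172), 76, 10, [45.0, 136.0])
([0.5994, -0.197], np.float64(1.404), 30, 6, [255.0, 4.0])
([0.6867, -0.1426], np.float64(0.008), 39, 37, [296.0, 156.0])
```

View pics/w8.png

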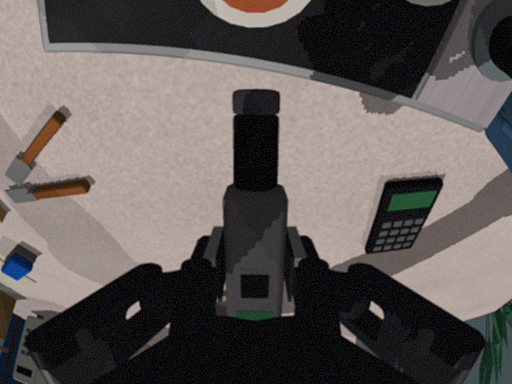

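Call:
{"method": "jog_arm", "body": {
  "plan": [
    [[0,0,0],[0,0,0],0.0],
    [[0,0,0],[0,0,0],0.0],
    [[0,0,0],[0,0,0],0.0],
    [[0,0,0],[0,0,0],0.0],
    [[0,0,0],[0,0,0],0.0],
    [[0,0,0],[0,0,0],0.0],
    [[0,0,0],[0,0,0],0.0],
    [[0,0,0],[0,0,0],0.0]
  ]
}}

```text
clock: 16.2
position: [0.4994, -0.1806, 0.137]
ee_rot: [0.956, -0.081, -0.28, -0.024]
ft_force: [1.5, 0.6, -0.6]
grip_width: 0.333
grasp_force: 60.1
```

Call:
{"method": "jog_arm", "body": {
  "plan": [
    [[0,0,0],[0,0,0],0.0],
    [[0,0,0],[0,0,0],0.0],
    [[0,0,0],[0,0,0],0.0],
    [[0,0,0],[0,0,0],0.0],
    [[0,0,0],[0,0,0],0.0],
    [[0,0,0],[0,0,0],0.0],
    [[0,0,0],[0,0,0],0.0],
    [[0,0,0],[0,0,0],0.0]
  ]
}}

```text
clock: 16.87
position: [0.4994, -0.1805, 0.137]
ee_rot: [0.956, -0.081, -0.28, -0.024]
ft_force: [-0.2, -0.7, -1.2]
grip_width: 0.335
grasp_force: 60.1
```

Call:
{"method": "jog_arm", "body": {
  "plan": [
    [[0,0,0],[0,0,0],0.0],
    [[0,0,0],[0,0,0],0.0],
    [[0,0,0],[0,0,0],0.0],
    [[0,0,0],[0,0,0],0.0],
    [[0,0,0],[0,0,0],0.0],
    [[0,0,0],[0,0,0],0.0],
    [[0,0,0],[0,0,0],0.0],
    [[0,0,0],[0,0,0],0.0]
  ]
}}

```text
clock: 17.53
position: [0.4994, -0.1806, 0.137]
ee_rot: [0.956, -0.081, -0.28, -0.024]
ft_force: [0.3, 0.6, -1.4]
grip_width: 0.339
grasp_force: 60.1
```

Call:
{"method": "jog_arm", "body": {
  "plan": [
    [[0,0,0],[0,0,0],0.0],
    [[0,0,0],[0,0,0],0.0],
    [[0,0,0],[0,0,0],0.0],
    [[0,0,0],[0,0,0],0.0],
    [[0,0,0],[0,0,0],0.0],
    [[0,0,0],[0,0,0],0.0],
    [[0,0,0],[0,0,0],0.0],
    [[0,0,0],[0,0,0],0.0]
  ]
}}

```text
clock: 18.2
position: [0.4994, -0.1806, 0.137]
ee_rot: [0.956, -0.081, -0.28, -0.024]
ft_force: [0.4, 0.8, -2.0]
grip_width: 0.338
grasp_force: 60.1
```

Run:
```python
from h import *
chk(S[1]); a=cv2.imread("pics/w8.png",0)[80:340,220:300].astype(int); b=cv2.cvtColor(camera("wrist")["img"],cv2.COLOR_RGB2GRAY)[80:340,220:300].astype(int); print("diff of held thermo",np.abs(cv2.blur(a.astype(np.float32),(5,5))-cv2.blur(b.astype(np.float32),(5,5))).max())
w,rot=aim(S[2],-.17,th=.57); go(w,rot)
```

```text
sample in nose [ 0.0599  0.0001 -0.0001] tip 0.57 [ 0.58  0.69 -0.52  1.33  0.27  1.78 -1.7 ] 18.2 60.05116939544678
diff of held thermo 14.48
turn [0.0, -0.0, 0.0] shift [0.0198, 0.0934, -0.0126] rows 3 t 18.2
```

Call:
{"method": "jog_arm", "body": {
  "plan": [
    [[0,0,0],[0.007,0.03,-0.004],0.0],
    [[0,0,0],[0.014,0.06,-0.008],0.0],
    [[0,0,0],[0.02,0.093,-0.0125],0.0],
    [[0,0,0],[0.02,0.093,-0.0125],0.0],
    [[0,0,0],[0.02,0.093,-0.0125],0.0],
    [[0,0,0],[0.02,0.093,-0.0125],0.0],
    [[0,0,0],[0.02,0.093,-0.0125],0.0],
    [[0,0,0],[0.02,0.093,-0.0125],0.0]
  ]
}}

```text
clock: 18.92
position: [0.5072, -0.2751, 0.1369]
ee_rot: [0.956, -0.08, -0.28, -0.024]
ft_force: [-0.2, 0.5, -0.8]
grip_width: 0.332
grasp_force: 60.1
```

Call:
{"method": "jog_arm", "body": {
  "plan": [
    [[0,0,0],[0,0,0],0.0],
    [[0,0,0],[0,0,0],0.0],
    [[0,0,0],[0,0,0],0.0],
    [[0,0,0],[0,0,0],0.0],
    [[0,0,0],[0,0,0],0.0],
    [[0,0,0],[0,0,0],0.0],
    [[0,0,0],[0,0,0],0.0],
    [[0,0,0],[0,0,0],0.0]
  ]
}}

```text
clock: 19.58
position: [0.5069, -0.2762, 0.1367]
ee_rot: [0.956, -0.081, -0.28, -0.024]
ft_force: [0.8, 0.4, -1.1]
grip_width: 0.336
grasp_force: 60.1
```

Call:
{"method": "jog_arm", "body": {
  "plan": [
    [[0,0,0],[0,0,0],0.0],
    [[0,0,0],[0,0,0],0.0],
    [[0,0,0],[0,0,0],0.0],
    [[0,0,0],[0,0,0],0.0],
    [[0,0,0],[0,0,0],0.0],
    [[0,0,0],[0,0,0],0.0],
    [[0,0,0],[0,0,0],0.0],
    [[0,0,0],[0,0,0],0.0]
  ]
}}

```text
clock: 20.25
position: [0.5069, -0.2762, 0.1367]
ee_rot: [0.956, -0.081, -0.28, -0.024]
ft_force: [-0.1, 0.0, -0.6]
grip_width: 0.34
grasp_force: 60.1
```

Call:
{"method": "jog_arm", "body": {
  "plan": [
    [[0,0,0],[0,0,0],0.0],
    [[0,0,0],[0,0,0],0.0],
    [[0,0,0],[0,0,0],0.0],
    [[0,0,0],[0,0,0],0.0],
    [[0,0,0],[0,0,0],0.0],
    [[0,0,0],[0,0,0],0.0],
    [[0,0,0],[0,0,0],0.0],
    [[0,0,0],[0,0,0],0.0]
  ]
}}

```text
clock: 20.92
position: [0.5069, -0.2762, 0.1367]
ee_rot: [0.956, -0.081, -0.28, -0.024]
ft_force: [-0.4, 0.5, -0.6]
grip_width: 0.334
grasp_force: 60.1
```

Run:
```python
from h import *
chk(S[2]); c=camera("wrist"); cv2.imwrite("pics/w9.png",c["img"][:,:,::-1]); a=cv2.imread("pics/w8.png",0)[80:340,220:300].astype(int); b=cv2.cvtColor(c["img"],cv2.COLOR_RGB2GRAY)[80:340,220:300].astype(int); print("diff",np.abs(cv2.blur(a.astype(np.float32),(5,5))-cv2.blur(b.astype(np.float32),(5,5))).max())
hsv=cv2.cvtColor(c["img"],cv2.COLOR_RGB2HSV)
for f in fit(c,(hsv[...,0]<14)&(hsv[...,1]>110),.07,1,20): print(f)
print("S",[proj(c,s,1).round() for s in S])
# tray geometry from the top view
t=camera("top"); cv2.imwrite("pics/t9.png",cv2.resize(t["img"][120:290,100:330,::-1],(782,578),interpolation=cv2.INTER_CUBIC))
o=get_obs(); p=o["position"]; go([p[0]-.03,p[1]+.02,.24],down(-.17-np.pi/2))
```

```text
sample in nose [ 0.0598 -0.0004  0.0001] tip 0.57 [ 0.64  0.76 -0.47  1.19  0.34  1.83 -1.56] 20.9167 60.14096260070801
diff 150.44
([0.4986, -0.0307], np.float64(1.539), 78, 16, [22.0, 200.0])
([0.5586, -0.067], np.float64(-1.148), 46, 10, [5.0, 150.0])
([0.6072, -0.2918], np.float64(1.395), 27, 5, [250.0, 3.0])
([0.6157, -0.2023], np.float64(1.176), 46, 41, [90.0, 31.0])
S [array([-24., -22.]), array([85., 37.]), array([255., -26.])]
turn [0.0, 0.57, 0.0] shift [-0.0835, -0.0146, -0.0692] rows 5 t 21.0
```

View pics/t9.png

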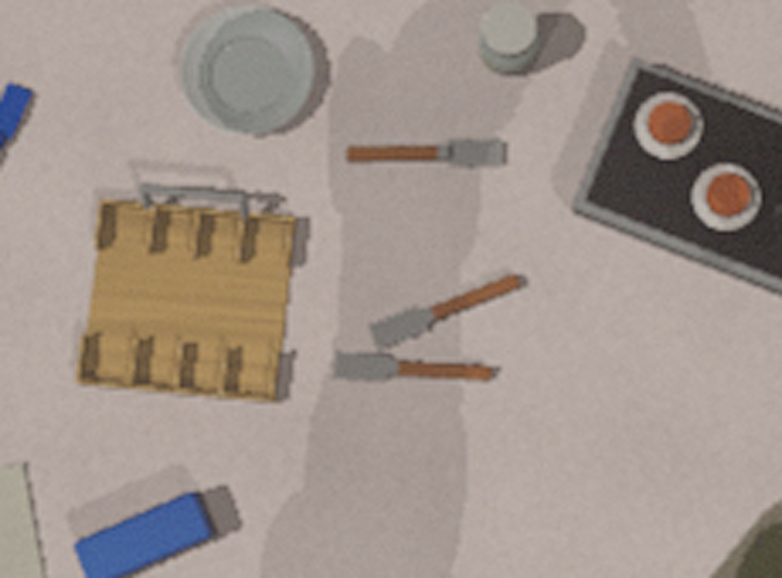

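Call:
{"method": "jog_arm", "body": {
  "plan": [
    [[0,0.11,0],[-0.017,-0.003,-0.014],0.0],
    [[0,0.22,0],[-0.034,-0.006,-0.028],0.0],
    [[0,0.33,0],[-0.05,-0.009,-0.042],0.0],
    [[0,0.44,0],[-0.067,-0.012,-0.056],0.0],
    [[0,0.57,0],[-0.083,-0.015,-0.069],0.0],
    [[0,0.57,0],[-0.083,-0.015,-0.069],0.0],
    [[0,0.57,0],[-0.083,-0.015,-0.069],0.0],
    [[0,0.57,0],[-0.083,-0.015,-0.069],0.0]
  ]
}}

```text
clock: 21.68
position: [0.4769, -0.2562, 0.2394]
ee_rot: [0.996, -0.085, -0.001, 0.0]
ft_force: [-1.2, -0.4, -2.2]
grip_width: 0.336
grasp_force: 60.1
```

Run:
```python
from h import *
t=camera("top"); f=lambda a,z:cast(t,(100+a[0]/3.4,120+a[1]/3.4),z,0)
tl,tr,br,bl=[f(a,.022) for a in [(102,202),(295,215),(280,402),(80,383)]]
print(tl,tr,br,bl,"centre",(tl+tr+br+bl)/4,np.linalg.norm(tl-tr),np.linalg.norm(tr-br))
print("yaw",np.arctan2(*(tr-br)[::-1]),np.arctan2(*(tl-bl)[::-1]),[np.arctan2(-d[0],d[1]) for d in (tl-tr,bl-br)])
print("handle",f((145,187),.045),f((285,203),.045))
for a,b in [((348,154),(507,152)),((524,280),(373,333)),((497,372),(335,362))]: print("spat handle,blade",f(a,.007),f(b,.003))
print(get_obs()["joint_pos"].round(2),get_obs()["position"])
go([.44,.32,.27],down(-.035-np.pi/2))
```

```text
[0.60067872 0.43012177] [0.59163733 0.23268791] [0.40072153 0.2394673 ] [0.41532961 0.44065644] centre [0.5020918  0.33573335] 0.19764077515061032 0.19103612909404555
yaw -0.03549494494697597 -0.05677580745676372 [np.float64(-0.04576253468837665), np.float64(-0.07248148313547428)]
handle [0.61247662 0.38171646] [0.59925158 0.24004999]
spat handle,blade [0.66012226 0.18269019] [0.66697062 0.01800642]
spat handle,blade [ 0.53211662 -0.00241136] [0.47454741 0.15052044]
spat handle,blade [0.43707255 0.02302914] [0.44399813 0.18811122]
[ 0.94  0.2  -0.6   1.64  0.11  1.34 -1.42] [ 0.4772487  -0.25588102  0.23844411]
turn [-0.001, 0.003, -0.135] shift [-0.134, -0.5614, -0.0306] rows 14 t 21.7
```

Call:
{"method": "jog_arm", "body": {
  "plan": [
    [[0,0,-0.02],[-0.02,-0.04,-0.01],0.0],
    [[0,0,-0.03],[-0.04,-0.08,-0.02],0.0],
    [[0,0,-0.04],[-0.05,-0.12,-0.03],0.0],
    [[0,0,-0.05],[-0.06,-0.16,-0.03],0.0],
    [[0,0,-0.06],[-0.07,-0.2,-0.03],0.0],
    [[0,0,-0.07],[-0.08,-0.24,-0.03],0.0],
    [[0,0,-0.08],[-0.09,-0.28,-0.03],0.0],
    [[0,0,-0.09],[-0.09,-0.32,-0.03],0.0]
  ]
}}

```text
clock: 22.4
position: [0.441, 0.0723, 0.2688]
ee_rot: [0.999, -0.039, -0.002, -0.001]
ft_force: [2.2, 0.3, -1.4]
grip_width: 0.333
grasp_force: 60.1
```

Run:
```python
from h import *
print(get_obs()["joint_pos"].round(2))
go([.44,.32,.27],down(-.05-np.pi/2))
```

```text
[ 0.7  -0.06 -0.91  1.8  -0.05  1.38 -1.85]
turn [-0.001, 0.004, -0.028] shift [-0.0202, -0.2469, -0.0009] rows 6 t 22.4
```

Call:
{"method": "jog_arm", "body": {
  "plan": [
    [[0,0,-0.01],[-0.003,-0.04,0],0.0],
    [[0,0,-0.02],[-0.006,-0.08,0],0.0],
    [[0,0,-0.028],[-0.01,-0.12,0],0.0],
    [[0,0,-0.028],[-0.014,-0.16,0],0.0],
    [[0,0,-0.028],[-0.017,-0.2,0],0.0],
    [[0,0,-0.028],[-0.02,-0.247,0],0.0],
    [[0,0,-0.028],[-0.02,-0.247,0],0.0],
    [[0,0,-0.028],[-0.02,-0.247,0],0.0]
  ]
}}

```text
clock: 23.07
position: [0.4398, 0.322, 0.2675]
ee_rot: [1.0, -0.022, -0.004, -0.001]
ft_force: [0.4, -1.0, -0.2]
grip_width: 0.339
grasp_force: 60.1
```

Run:
```python
from h import *
o=get_obs(); print(o["joint_pos"].round(2),o["position"])
c=camera("wrist"); np.savez("w10.npz",**c); cv2.imwrite("pics/w10.png",cv2.resize(c["img"][:,:,::-1],(800,600),interpolation=cv2.INTER_CUBIC))
```

```text
[ 0.22  0.32 -1.12  1.57  0.28  1.43 -2.54] [0.43975519 0.32200685 0.26745837]
```

View pics/w10.png

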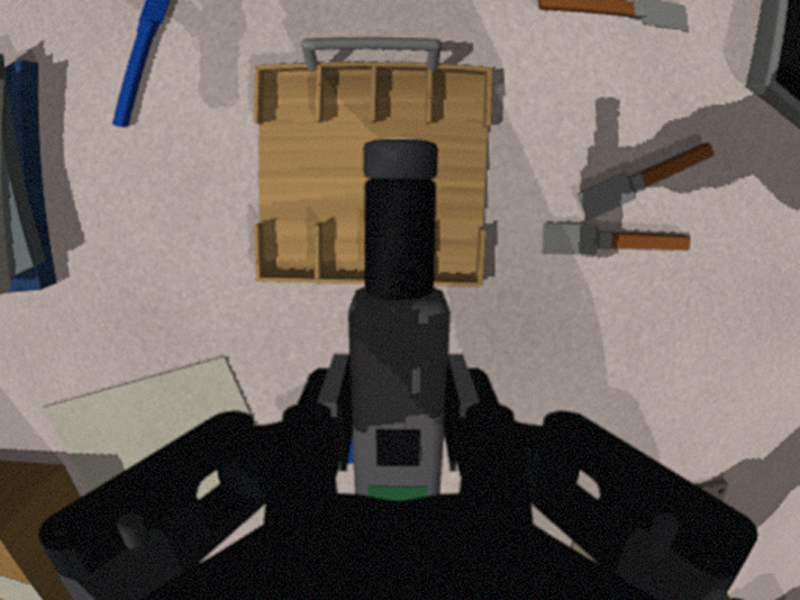

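Run:
```python
from h import *
c=np.load("w10.npz"); f=lambda a,z:cast(c,np.array(a)/1.5625,z,1)
tl,tr,br,bl=[f(a,.022) for a in [(256,66),(491,68),(484,285),(257,282)]]
print(tl,tr,br,bl,"centre",(tl+tr+br+bl)/4,np.linalg.norm(tl-tr),np.linalg.norm(tr-br))
print("yaw",np.arctan2(*(tr-br)[::-1]),np.arctan2(*(tl-bl)[::-1]),[np.arctan2(-d[0],d[1]) for d in (tl-tr,bl-br)])
for a in [(320,95),(375,95),(430,95),(318,250)]: print("div",f(a,.022))
print("handle",f((308,44),.045),f((436,46),.045))
print("nose",(f((401,145),.25)))
T=(tl+tr+br+bl)/4; y=-.04; p=T+[.0,0]+.071*np.array([-np.sin(y),np.cos(y)]); print(p)
go([*p,.15],down(y-np.pi/2))
```

```text
[0.60637014 0.43501976] [0.59224899 0.23807138] [0.4055912  0.24849814] [0.41720134 0.448414  ] centre [0.50535292 0.34250082] 0.197453967794186 0.18694878602759896
yaw -0.055802299876554586 -0.07068780043011845 [np.float64(-0.0715772318611383), np.float64(-0.05800995954842225)]
div [0.57419585 0.38064352]
div [0.57073957 0.33515438]
div [0.56888083 0.29013369]
div [0.44267246 0.39039295]
handle [0.61372668 0.38496709] [0.60550138 0.28524367]
nose [0.51669498 0.31718993]
[0.50819216 0.41344403]
turn [-0.001, 0.006, -0.007] shift [0.0636, -0.0967, 0.1174] rows 4 t 23.1
```

```bash
cat >> h.py <<'E'
T=np.array([.5045,.3405]); TY=-.06
def slot(y,x=0.): return T+R.from_euler('z',TY).as_matrix()[:2,:2]@np.array([x,y])
E
python3 - <<'E'
from h import *
go([*slot(.071),.12],down(TY-np.pi/2))
E
```

```text
turn [-0.001, 0.006, 0.013] shift [0.0644, -0.0946, 0.1474] rows 5 t 23.1
```

Call:
{"method": "jog_arm", "body": {
  "plan": [
    [[0,0.003,0],[0.013,-0.02,0.03],0.0],
    [[0,0.006,0],[0.026,-0.04,0.06],0.0],
    [[0,0.006,0],[0.039,-0.06,0.09],0.0],
    [[0,0.006,0],[0.052,-0.08,0.12],0.0],
    [[0,0.006,0],[0.064,-0.095,0.147],0.0],
    [[0,0.006,0],[0.064,-0.095,0.147],0.0],
    [[0,0.006,0],[0.064,-0.095,0.147],0.0]
  ]
}}

```text
clock: 23.7
position: [0.5102, 0.4077, 0.1196]
ee_rot: [1.0, -0.026, 0.001, 0.002]
ft_force: [-0.5, -0.5, 0.6]
grip_width: 0.331
grasp_force: 60.0
```

Run:
```python
from h import *
o=get_obs(); print(o["joint_pos"].round(3),o["position"])
go([*slot(.071),.008],down(TY-np.pi/2))
```

```text
[-0.289  0.551 -0.631  1.484  0.339  1.218 -2.591] [0.51024774 0.40774016 0.11962122]
turn [0.004, -0.002, 0.008] shift [-0.0019, -0.004, 0.1116] rows 3 t 23.7
```

Call:
{"method": "jog_arm", "body": {
  "plan": [
    [[0,0,0],[-0.002,-0.004,0.02],0.0],
    [[0,0,0],[-0.002,-0.004,0.045],0.0],
    [[0,0,0],[-0.002,-0.004,0.065],0.0],
    [[0,0,0],[-0.002,-0.004,0.085],0.0],
    [[0,0,0],[-0.002,-0.004,0.1],0.0],
    [[0,0,0],[-0.002,-0.004,0.108],0.0],
    [[0,0,0],[-0.002,-0.004,0.11],0.0],
    [[0,0,0],[-0.002,-0.004,0.11],0.0]
  ]
}}

```text
clock: 24.37
position: [0.51, 0.4126, 0.0132]
ee_rot: [1.0, -0.026, 0.003, -0.0]
ft_force: [0.8, -0.4, -0.3]
grip_width: 0.333
grasp_force: 60.1
```

Run:
```python
from h import *
o=get_obs(); print(o["joint_pos"].round(3),o["position"],o["ft_force"],o["torque"])
go([*slot(.071),.008],down(TY-np.pi/2))
```

```text
[-0.402  0.638 -0.474  1.561  0.331  1.018 -2.594] [0.50996671 0.41259083 0.01323095] [ 0.75667412 -0.40570435 -0.31557698] [-0.00683969  0.04492508  0.02765251]
turn [-0.0, -0.006, 0.007] shift [-0.0012, 0.0013, 0.0052] rows 1 t 24.4
```

Lower the last 4 mm, release, lift.

Call:
{"method": "jog_arm", "body": {
  "plan": [
    [[0,0,0],[0,0,0.003],0.0],
    [[0,0,0],[0,0,0.004],0.0],
    [[0,0,0],[0,0,0.004],0.0],
    [[0,0,0],[0,0,0.004],0.05],
    [[0,0,0],[0,0,0.004],0.05],
    [[0,0,0],[0,0,0.004],0.05],
    [[0,0,0],[0,0,0.004],0.05]
  ]
}}

```text
clock: 24.95
position: [0.5095, 0.4132, 0.0086]
ee_rot: [1.0, -0.026, 0.003, 0.0]
ft_force: [0.1, -0.8, -0.8]
grip_width: 0.583
grasp_force: 0.0
```

Call:
{"method": "jog_arm", "body": {
  "plan": [
    [[0,0,0],[0,0,-0.02],0.05],
    [[0,0,0],[0,0,-0.05],0.05],
    [[0,0,0],[0,0,-0.09],0.05],
    [[0,0,0],[0,0,-0.13],0.05],
    [[0,0,0],[0,0,-0.17],0.05],
    [[0,0,0],[0,0,-0.21],0.05],
    [[0,0,0],[0,0,-0.25],0.05],
    [[0,0,0],[0,0,-0.25],0.05]
  ]
}}

```text
clock: 25.62
position: [0.5095, 0.4155, 0.268]
ee_rot: [1.0, -0.026, 0.008, -0.004]
ft_force: [0.8, 0.7, 1.4]
grip_width: 0.583
grasp_force: 0.0
```

Run:
```python
from h import *
o=get_obs(); print(o["joint_pos"].round(3),o["position"],o["clock"])
# next: B spatula, handle (.532,-.002) blade (.4745,.1505); plan rough hover
go([.45,.14,.27],down(0.2)); go([.45,.14,.27],down(0.2-np.pi))
c=camera("wrist"); cv2.imwrite("pics/w11.png",c["img"][:,:,::-1]); np.savez("w11.npz",**c)
```

```text
[-0.385  0.425 -0.523  1.303  0.216  1.451 -2.514] [0.50950013 0.41548667 0.26797449] 25.6167
turn [0.008, -0.018, -1.823] shift [-0.0451, 0.2782, -0.005] rows 15 t 25.6
turn [-0.017, -0.007, 1.319] shift [-0.0451, 0.2782, -0.005] rows 11 t 25.6
```

View pics/w11.png

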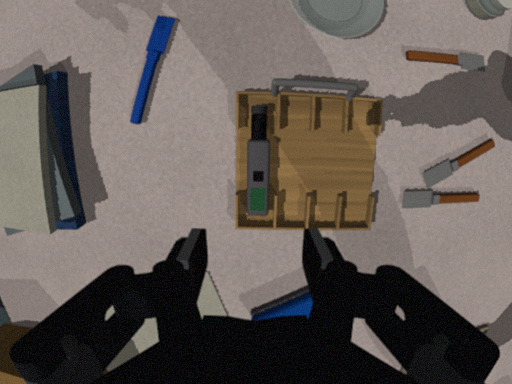

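Run:
```python
from h import *
c=np.load("w11.npz"); f=lambda a,z:cast(c,a,z,1)
for n,h,b in [("A",(407,56.5),(483.5,61)),("B",(493.5,142),(426,179)),("C",(479,198),(402,199.5))]:
    H=f(h,.007);B=f(b,.004); d=B-H; print(n,H.round(3),B.round(3),"len",np.linalg.norm(d).round(3),"mid",((H+B)/2).round(4),"head",np.arctan2(d[1],d[0]).round(3))
print(slot(.071), [slot(y).round(4) for y in (.021,-.025,-.073)])
go([.44,.06,.2],down(0))
```

```text
A [0.66  0.186] [0.673 0.024] len 0.162 mid [0.6668 0.1053] head -1.49
B [0.535 0.003] [0.473 0.149] len 0.159 mid [0.5043 0.0757] head 1.969
C [0.436 0.026] [0.442 0.191] len 0.165 mid [0.4391 0.1088] head 1.531
[0.50875744 0.41137224] [array([0.5058, 0.3615]), array([0.503 , 0.3155]), array([0.5001, 0.2676])]
turn [0.006, -0.014, -1.622] shift [-0.0513, 0.3583, 0.0612] rows 13 t 25.7
```

Call:
{"method": "jog_arm", "body": {
  "plan": [
    [[0,0,-0.1],[-0.006,0.041,0],0.04],
    [[0,0,-0.2],[-0.012,0.082,0],0.04],
    [[0,0,-0.3],[-0.018,0.123,0],0.04],
    [[0,0,-0.4],[-0.024,0.164,0],0.04],
    [[0,0,-0.5],[-0.03,0.205,0],0.04],
    [[0,0,-0.6],[-0.036,0.246,0.01],0.04],
    [[0,0,-0.7],[-0.042,0.287,0.02],0.04],
    [[0,0,-0.8],[-0.048,0.328,0.03],0.04]
  ]
}}

```text
clock: 26.33
position: [0.4439, 0.0941, 0.2292]
ee_rot: [0.931, 0.364, 0.003, 0.001]
ft_force: [0.4, -0.5, 0.2]
grip_width: 0.468
grasp_force: 0.0
```

Run:
```python
from h import *
print(get_obs()["joint_pos"].round(2)); go([.44,.06,.22],down(1.53-np.pi/2))
```

```text
[ 0.15 -0.03 -0.45  1.87 -0.01  1.29 -1.12]
turn [0.006, -0.002, -0.784] shift [-0.026, 0.0224, 0.0092] rows 7 t 26.3
```

Call:
{"method": "jog_arm", "body": {
  "plan": [
    [[0.006,0,-0.11],[-0.004,0.004,0.009],0.04],
    [[0.006,0,-0.22],[-0.008,0.008,0.009],0.04],
    [[0.006,0,-0.33],[-0.012,0.011,0.009],0.04],
    [[0.006,0,-0.44],[-0.016,0.015,0.009],0.04],
    [[0.006,0,-0.55],[-0.02,0.018,0.009],0.04],
    [[0.006,0,-0.66],[-0.026,0.022,0.009],0.04],
    [[0.006,0,-0.784],[-0.026,0.022,0.009],0.04],
    [[0.006,0,-0.784],[-0.026,0.022,0.009],0.04]
  ]
}}

```text
clock: 27.0
position: [0.4403, 0.0621, 0.2205]
ee_rot: [0.721, 0.693, 0.0, -0.001]
ft_force: [0.0, 0.2, -0.1]
grip_width: 0.469
grasp_force: 0.0
```

Call:
{"method": "jog_arm", "body": {
  "plan": [
    [[0,0,0],[0,0,0],0.04],
    [[0,0,0],[0,0,0],0.04]
  ]
}}

```text
clock: 27.17
position: [0.4405, 0.0627, 0.2209]
ee_rot: [0.724, 0.69, 0.001, -0.001]
ft_force: [-0.1, -0.2, -0.1]
grip_width: 0.465
grasp_force: 0.0
```

```bash
cat >> h.py <<'E'
def spat(c,fish,sc=1):
    "wooden handles -> direction from warm-brown mask; axis fitted; ends of handle in world"
    hsv=cv2.cvtColor(c["img"],cv2.COLOR_RGB2HSV); m=(hsv[...,0]<14)&(hsv[...,1]>105)
    for f in fit(c,m,.012,fish,20): print(f)
E
python3 - <<'E'
from h import *
o=get_obs(); print(o["joint_pos"].round(2),o["position"])
c=camera("wrist"); spat(c,1); np.savez("w12.npz",**c)
cv2.imwrite("pics/w12.png",cv2.resize(c["img"][:260,60:450,::-1],(780,520),interpolation=cv2.INTER_CUBIC))
E
```

```text
[ 0.17 -0.04 -0.4   1.91 -0.02  1.27 -0.27] [0.44049219 0.06268377 0.22086846]
([0.6351, -0.269], np.float64(-0.92), 62, 21, [375.0, 349.0])
([0.7426, -0.1737], np.float64(-0.657), 56, 12, [437.0, 299.0])
([0.5159, 0.0494], np.float64(-1.168), 92, 14, [316.0, 173.0])
([0.4401, 0.0792], np.float64(1.537), 92, 14, [253.0, 151.0])
([0.662, 0.1399], np.float64(-1.528), 93, 18, [421.0, 104.0])
```

View pics/w12.png

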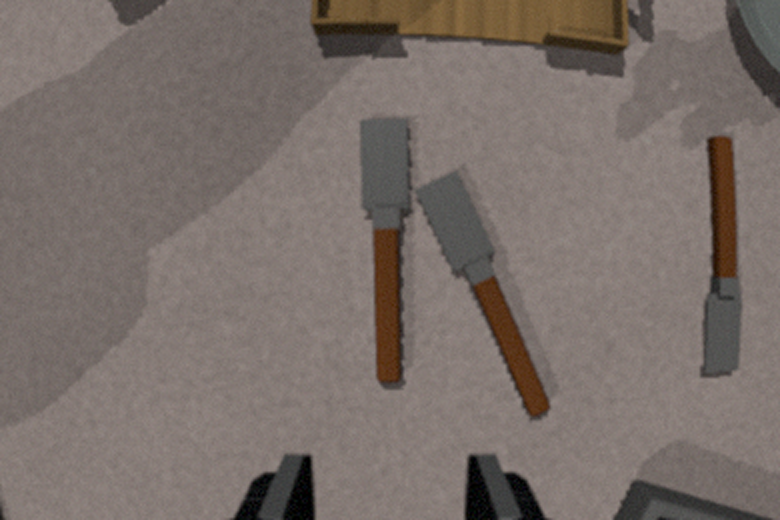

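Run:
```python
from h import *
c=np.load("w12.npz"); f=lambda a,z:cast(c,(60+a[0]/2,a[1]/2),z,1)
for n,h,b in [("A",(721,138),(719,373)),("B",(540,415),(438,180)),("C",(389,383),(385,118))]:
    H=f(h,.007);B=f(b,.006); d=B-H; print(n,H.round(3),B.round(3),"len",np.linalg.norm(d).round(3),"mid",((H+B)/2).round(4),"head",np.arctan2(d[1],d[0]).round(3))
go([.4405,.109,.001],down(1.535-np.pi/2))
```

```text
A [0.665 0.186] [0.669 0.025] len 0.161 mid [0.6667 0.1056] head -1.549
B [0.536 0.003] [0.474 0.153] len 0.162 mid [0.505  0.0782] head 1.962
C [0.439 0.03 ] [0.445 0.192] len 0.162 mid [0.4419 0.1109] head 1.537
turn [0.0, -0.002, -0.012] shift [0.0458, -0.0023, 0.22] rows 6 t 27.2
```

Call:
{"method": "jog_arm", "body": {
  "plan": [
    [[0,0,-0.01],[0.02,-0.001,0.04],0.04],
    [[0,0,-0.01],[0.046,-0.001,0.08],0.04],
    [[0,0,-0.01],[0.047,-0.001,0.12],0.04],
    [[0,0,-0.01],[0.047,-0.001,0.16],0.04],
    [[0,0,-0.01],[0.047,-0.001,0.19],0.04],
    [[0,0,-0.01],[0.047,-0.001,0.21],0.04],
    [[0,0,-0.01],[0.047,-0.001,0.216],0.04],
    [[0,0,-0.01],[0.047,-0.001,0.216],0.04]
  ]
}}

```text
clock: 27.88
position: [0.4409, 0.1099, 0.0041]
ee_rot: [0.72, 0.694, -0.0, -0.001]
ft_force: [0.1, -1.4, 0.5]
grip_width: 0.465
grasp_force: 0.0
```

Call:
{"method": "jog_arm", "body": {
  "plan": [
    [[0,0,0],[0,0,0],0.0],
    [[0,0,0],[0,0,0],0.0],
    [[0,0,0],[0,0,0],0.0],
    [[0,0,0],[0,0,0],0.0],
    [[0,0,0],[0,0,0],0.0],
    [[0,0,0],[0,0,0],0.0]
  ],
  "force": 60
}}

```text
clock: 28.38
position: [0.4434, 0.1102, 0.0072]
ee_rot: [0.72, 0.694, 0.002, 0.001]
ft_force: [-1.0, -0.3, 8.4]
grip_width: 0.148
grasp_force: 59.4
```

Call:
{"method": "jog_arm", "body": {
  "plan": [
    [[0,0,0],[0,0,-0.02],0.0],
    [[0,0,0],[0,0,-0.06],0.0],
    [[0,0,0],[0,0,-0.1],0.0],
    [[0,0,0],[0,0,-0.14],0.0],
    [[0,0,0],[0,0,-0.18],0.0],
    [[0,0,0],[0,0,-0.2],0.0],
    [[0,0,0],[0,0,-0.2],0.0]
  ]
}}

```text
clock: 28.97
position: [0.4443, 0.1103, 0.2115]
ee_rot: [0.719, 0.694, 0.005, 0.003]
ft_force: [1.1, 1.3, -0.7]
grip_width: 0.147
grasp_force: 58.8
```

Run:
```python
from h import *
o=get_obs(); print(o["joint_pos"].round(2),o["position"])
c=camera("wrist"); spat(c,1); cv2.imwrite("pics/w13.png",c["img"][:,:,::-1])
go([*slot(.019),.15],down(TY-np.pi/2))
```

```text
[ 0.13 -0.01 -0.46  1.9  -0.    1.24 -0.37] [0.44431764 0.11033073 0.21154721]
([0.4409, -0.0354], np.float64(1.533), 161, 38, [254.0, 269.0])
([0.5165, 0.0493], np.float64(-1.167), 92, 14, [311.0, 212.0])
([0.6621, 0.1398], np.float64(-1.538), 94, 18, [419.0, 144.0])
turn [0.004, -0.008, 1.595] shift [0.2514, 0.053, 0.0598] rows 13 t 29.0
```

View pics/w13.png

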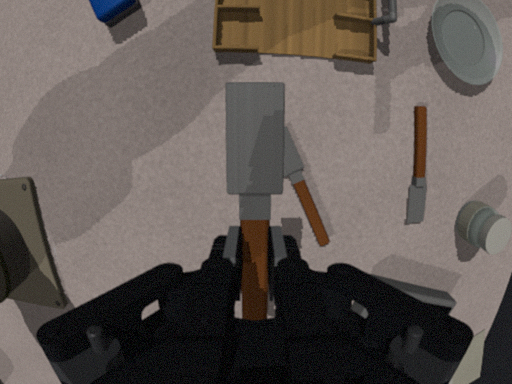

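Call:
{"method": "jog_arm", "body": {
  "plan": [
    [[0,0,0.12],[0.02,0.004,0],0.0],
    [[0,0,0.24],[0.04,0.008,0],0.0],
    [[0,0,0.36],[0.06,0.012,0],0.0],
    [[0,0,0.48],[0.08,0.016,0],0.0],
    [[0,0,0.6],[0.1,0.02,0],0.0],
    [[0,0,0.72],[0.12,0.025,0],0.0],
    [[0,0,0.84],[0.14,0.03,0],0.0],
    [[0,0,0.96],[0.16,0.034,0],0.0]
  ]
}}

```text
clock: 29.68
position: [0.4812, 0.2689, 0.2048]
ee_rot: [0.96, 0.281, 0.0, -0.001]
ft_force: [0.0, -0.1, -0.4]
grip_width: 0.151
grasp_force: 58.8
```

Run:
```python
from h import *
o=get_obs(); print(o["joint_pos"].round(2),o["position"])
go([*slot(.019),.15],down(TY-np.pi/2))
```

```text
[-0.13  0.23 -0.53  1.67  0.12  1.27 -1.69] [0.48119851 0.26887522 0.20475495]
turn [-0.001, -0.0, 0.629] shift [0.0694, -0.0631, 0.0549] rows 6 t 29.7
```

Call:
{"method": "jog_arm", "body": {
  "plan": [
    [[0,0,0.11],[0.014,-0.013,0],0.0],
    [[0,0,0.22],[0.028,-0.026,0],0.0],
    [[0,0,0.33],[0.042,-0.039,0.01],0.0],
    [[0,0,0.44],[0.056,-0.052,0.02],0.0],
    [[0,0,0.55],[0.069,-0.063,0.03],0.0],
    [[0,0,0.62],[0.069,-0.063,0.04],0.0],
    [[0,0,0.62],[0.069,-0.063,0.055],0.0],
    [[0,0,0.62],[0.069,-0.063,0.055],0.0]
  ]
}}

```text
clock: 30.35
position: [0.5033, 0.3578, 0.147]
ee_rot: [1.0, -0.022, -0.002, 0.001]
ft_force: [-0.5, -0.0, -1.9]
grip_width: 0.15
grasp_force: 58.8
```

Run:
```python
from h import *
o=get_obs(); print(o["joint_pos"].round(2),o["position"])
c=camera("wrist"); np.savez("w14.npz",**c); cv2.imwrite("pics/w14.png",c["img"][:,:,::-1])
go([*slot(.019),.013],down(TY-np.pi/2))
```

```text
[-0.33  0.42 -0.46  1.56  0.19  1.21 -2.44] [0.50326253 0.35784215 0.14698989]
turn [0.001, 0.003, 0.017] shift [0.0021, -0.0017, 0.1357] rows 4 t 30.4
```

View pics/w14.png

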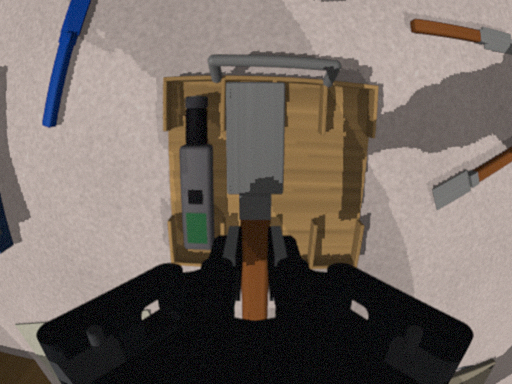

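I've now viewed 15 pictures, one more than the 14 allowed, so I won't view any more. From here I'll check everything numerically.

Call:
{"method": "jog_arm", "body": {
  "plan": [
    [[0,0,0.01],[0.002,-0.002,0.03],0.0],
    [[0,0,0.01],[0.002,-0.002,0.06],0.0],
    [[0,0,0.01],[0.002,-0.002,0.09],0.0],
    [[0,0,0.01],[0.002,-0.002,0.11],0.0],
    [[0,0,0.01],[0.002,-0.002,0.125],0.0],
    [[0,0,0.01],[0.002,-0.002,0.132],0.0],
    [[0,0,0.01],[0.002,-0.002,0.135],0.0],
    [[0,0,0.01],[0.002,-0.002,0.135],0.0]
  ]
}}

```text
clock: 31.07
position: [0.5074, 0.3609, 0.0162]
ee_rot: [1.0, -0.027, 0.0, -0.001]
ft_force: [-0.6, -0.1, 0.5]
grip_width: 0.15
grasp_force: 58.8
```

Run:
```python
from h import *
o=get_obs(); print(o["joint_pos"].round(2),o["ft_force"])
go([*slot(.019),.0105],down(TY-np.pi/2))
```

```text
[-0.37  0.56 -0.42  1.66  0.26  0.98 -2.5 ] [-0.59306974 -0.05203737  0.53436218]
turn [-0.002, -0.001, 0.006] shift [-0.0017, 0.0016, 0.0057] rows 1 t 31.1
```

Call:
{"method": "jog_arm", "body": {
  "plan": [
    [[0,0,0],[0,0,0.003],0.0],
    [[0,0,0],[0,0,0.005],0.0],
    [[0,0,0],[0,0,0.005],0.0],
    [[0,0,0],[0,0,0.005],0.0]
  ]
}}

```text
clock: 31.4
position: [0.5074, 0.3612, 0.0114]
ee_rot: [1.0, -0.027, 0.001, -0.001]
ft_force: [0.1, -0.2, -0.0]
grip_width: 0.148
grasp_force: 58.9
```

Call:
{"method": "jog_arm", "body": {
  "plan": [
    [[0,0,0],[0,0,0],0.03],
    [[0,0,0],[0,0,0],0.03],
    [[0,0,0],[0,0,0],0.03],
    [[0,0,0],[0,0,0],0.03],
    [[0,0,0],[0,0,-0.02],0.03],
    [[0,0,0],[0,0,-0.05],0.03],
    [[0,0,0],[0,0,-0.09],0.03],
    [[0,0,0],[0,0,-0.13],0.03]
  ]
}}

```text
clock: 32.07
position: [0.5064, 0.3603, 0.1417]
ee_rot: [1.0, -0.027, -0.0, -0.0]
ft_force: [1.1, 0.1, -0.5]
grip_width: 0.352
grasp_force: 0.0
```

```bash
cat >> h.py <<'E'
def chktray(c,fish):
    "handles and thermo display in tray coordinates"
    Rt=R.from_euler('z',TY).as_matrix()[:2,:2]; hsv=cv2.cvtColor(c["img"],cv2.COLOR_RGB2HSV)
    for n,m,z in [("wood",(hsv[...,0]<12)&(hsv[...,1]>140),.016),("green",(hsv[...,0]>45)&(hsv[...,0]<85)&(hsv[...,1]>90),.026)]:
        for f in fit(c,m,z,fish,15):
            q=Rt.T@(np.array(f[0])-T)
            if abs(q[0])<.12 and abs(q[1])<.12: print(n,"tray",q.round(4),"rel yaw",round(f[1]-TY,3),f[2:])
E
python3 - <<'E'
from h import *
c=camera("wrist"); chktray(c,1); spat(c,1); cv2.imwrite("pics/w15.png",c["img"][:,:,::-1])
o=get_obs(); print(o["joint_pos"].round(2),o["position"])
go([.51,.03,.22],down(1.965-np.pi/2))
E
```

```text
green tray [-0.0471  0.0725] rel yaw -0.017 (31, 19, [198.0, 232.0])
([0.4745, 0.3621], np.float64(-0.063), 93, 16, [254.0, 211.0])
([0.513, 0.0646], np.float64(-1.166), 58, 19, [497.0, 166.0])
([0.6632, 0.1416], np.float64(-1.535), 100, 16, [450.0, 31.0])
[-0.34  0.42 -0.46  1.55  0.19  1.21 -2.45] [0.50952925 0.3631035  0.15131348]
turn [0.003, -0.014, -2.019] shift [0.0191, 0.332, -0.0713] rows 17 t 32.1
```

Call:
{"method": "jog_arm", "body": {
  "plan": [
    [[0,0,-0.12],[0,0.02,-0.03],0.04],
    [[0,0,-0.24],[0.003,0.045,-0.06],0.04],
    [[0,0,-0.36],[0.006,0.07,-0.07],0.04],
    [[0,0,-0.48],[0.01,0.1,-0.07],0.04],
    [[0,0,-0.6],[0.015,0.13,-0.07],0.04],
    [[0,0,-0.72],[0.02,0.16,-0.07],0.04],
    [[0,0,-0.84],[0.025,0.19,-0.07],0.04],
    [[0,0,-0.96],[0.03,0.22,-0.07],0.04]
  ]
}}

```text
clock: 32.78
position: [0.525, 0.1378, 0.2105]
ee_rot: [0.898, 0.44, 0.001, -0.001]
ft_force: [0.6, 0.0, 0.3]
grip_width: 0.47
grasp_force: 0.0
```

Run:
```python
from h import *
o=get_obs(); print(o["joint_pos"].round(2),o["position"])
go([.524,.031,.22],down(1.963-np.pi/2))
```

```text
[ 0.1   0.2  -0.5   1.69  0.1   1.28 -1.08] [0.52503361 0.13776965 0.2104539 ]
turn [0.001, -0.002, -1.051] shift [-0.085, 0.0646, -0.0097] rows 9 t 32.8
```

Call:
{"method": "jog_arm", "body": {
  "plan": [
    [[0,0,-0.12],[-0.012,0.01,-0.01],0.04],
    [[0,0,-0.24],[-0.024,0.02,-0.01],0.04],
    [[0,0,-0.36],[-0.036,0.03,-0.01],0.04],
    [[0,0,-0.48],[-0.048,0.04,-0.01],0.04],
    [[0,0,-0.6],[-0.06,0.05,-0.01],0.04],
    [[0,0,-0.72],[-0.072,0.06,-0.01],0.04],
    [[0,0,-0.84],[-0.085,0.065,-0.01],0.04],
    [[0,0,-0.96],[-0.085,0.065,-0.01],0.04]
  ]
}}

```text
clock: 33.45
position: [0.5235, 0.029, 0.22]
ee_rot: [0.595, 0.804, 0.0, 0.0]
ft_force: [0.6, -0.6, 0.1]
grip_width: 0.471
grasp_force: 0.0
```

Call:
{"method": "jog_arm", "body": {
  "plan": [
    [[0,0,-0.09],[0,0,0],0.04],
    [[0,0,-0.09],[0,0,0],0.04],
    [[0,0,-0.09],[0,0,0],0.04]
  ]
}}

```text
clock: 33.7
position: [0.5238, 0.0323, 0.2202]
ee_rot: [0.56, 0.828, 0.001, -0.0]
ft_force: [-0.5, -0.3, -0.4]
grip_width: 0.469
grasp_force: 0.0
```

Run:
```python
from h import *
o=get_obs(); print(o["joint_pos"].round(2),o["position"])
c=camera("wrist"); spat(c,1); cv2.imwrite("pics/w16.png",c["img"][:,:,::-1])
# steel blade of B: greyish bluish pixels near predicted blade
hsv=cv2.cvtColor(c["img"],cv2.COLOR_RGB2HSV); b=np.array([.486,.124]); u,v=proj(c,[*b,.008],1).astype(int)
print("blade px",u,v,hsv[v,u],c["img"][v,u],"table",[c["img"][v+dv,u+du].tolist() for du,dv in ((60,0),(-60,0))])
go([.5047,.077,.005],down(1.963-np.pi/2))
```

```text
[ 0.32  0.15 -0.51  1.72  0.08  1.29  0.17] [0.52375404 0.03230238 0.22018448]
([0.5162, 0.0497], np.float64(-1.166), 92, 14, [254.0, 150.0])
([0.6626, 0.14], np.float64(-1.532), 93, 17, [388.0, 131.0])
blade px 253 83 [30  8 92] [92 92 89] table [[137, 124, 121], [135, 124, 119]]
turn [0.001, -0.001, -0.01] shift [0.0482, -0.0014, 0.2153] rows 6 t 33.8
```

Call:
{"method": "jog_arm", "body": {
  "plan": [
    [[0,0,-0.018],[0.02,-0.0017,0.04],0.04],
    [[0,0,-0.018],[0.0505,-0.0017,0.08],0.04],
    [[0,0,-0.018],[0.0505,-0.0017,0.12],0.04],
    [[0,0,-0.018],[0.0505,-0.0017,0.16],0.04],
    [[0,0,-0.018],[0.0505,-0.0017,0.19],0.04],
    [[0,0,-0.018],[0.0505,-0.0017,0.21],0.04],
    [[0,0,-0.018],[0.0505,-0.0017,0.215],0.04],
    [[0,0,-0.018],[0.0505,-0.0017,0.215],0.04]
  ]
}}

```text
clock: 34.42
position: [0.5025, 0.079, 0.0043]
ee_rot: [0.552, 0.834, 0.0, -0.001]
ft_force: [0.7, 0.5, 1.0]
grip_width: 0.474
grasp_force: 0.0
```

Call:
{"method": "jog_arm", "body": {
  "plan": [
    [[0,0,0],[0,0,0],0.0],
    [[0,0,0],[0,0,0],0.0],
    [[0,0,0],[0,0,0],0.0],
    [[0,0,0],[0,0,0],0.0],
    [[0,0,0],[0,0,0],0.0],
    [[0,0,0],[0,0,0],0.0]
  ],
  "force": 60
}}

```text
clock: 34.92
position: [0.5049, 0.0791, 0.0074]
ee_rot: [0.552, 0.834, 0.002, 0.001]
ft_force: [-0.8, 0.8, 6.7]
grip_width: 0.148
grasp_force: 59.2
```

Call:
{"method": "jog_arm", "body": {
  "plan": [
    [[0,0,0],[0,0,-0.02],0.0],
    [[0,0,0],[0,0,-0.06],0.0],
    [[0,0,0],[0,0,-0.1],0.0],
    [[0,0,0],[0,0,-0.14],0.0],
    [[0,0,0],[0,0,-0.18],0.0],
    [[0,0,0],[0,0,-0.2],0.0],
    [[0,0,0],[0,0,-0.2],0.0]
  ]
}}

```text
clock: 35.5
position: [0.5058, 0.0791, 0.2119]
ee_rot: [0.551, 0.834, 0.004, 0.004]
ft_force: [0.2, 0.2, -0.6]
grip_width: 0.151
grasp_force: 58.8
```

```bash
cat >> h.py <<'E'
def held(c):
    "brown and blade of the held spatula in image: same columns/rows in every good grasp"
    im=c["img"].astype(int); hsv=cv2.cvtColor(c["img"],cv2.COLOR_RGB2HSV)
    m=((hsv[...,0]<14)&(hsv[...,1]>105)&(np.abs(np.arange(512)-254)<60)[None,:]).astype(np.uint8); m[:200]=0
    ks=cv2.findContours(m,cv2.RETR_EXTERNAL,cv2.CHAIN_APPROX_NONE)[0]; k=max(ks,key=cv2.contourArea); print("held brown box",cv2.boundingRect(k),cv2.minAreaRect(k)[2])
E
python3 - <<'E'
from h import *
o=get_obs(); print(o["joint_pos"].round(2),o["position"])
held({"img":cv2.imread("pics/w13.png")[:,:,::-1].copy()})
c=camera("wrist"); held(c); cv2.imwrite("pics/w17.png",c["img"][:,:,::-1])
go([*slot(-.026),.15],down(TY-np.pi/2))
E
```

```text
[ 0.28  0.13 -0.56  1.77  0.07  1.26  0.1 ] [0.50584272 0.07912299 0.21185545]
held brown box (240, 220, 29, 102) 90.0
held brown box (240, 220, 30, 101) 90.0
turn [0.006, -0.007, 2.033] shift [0.2178, 0.0902, 0.0593] rows 17 t 35.5
```

Call:
{"method": "jog_arm", "body": {
  "plan": [
    [[0,0,0.12],[0.015,0.006,0],0.0],
    [[0,0,0.24],[0.03,0.012,0],0.0],
    [[0,0,0.36],[0.045,0.018,0],0.0],
    [[0,0,0.48],[0.06,0.024,0],0.0],
    [[0,0,0.6],[0.075,0.03,0],0.0],
    [[0,0,0.72],[0.09,0.037,0],0.0],
    [[0,0,0.84],[0.105,0.044,0],0.0],
    [[0,0,0.96],[0.12,0.05,0],0.0]
  ]
}}

```text
clock: 36.22
position: [0.5017, 0.209, 0.2048]
ee_rot: [0.876, 0.483, 0.0, -0.001]
ft_force: [0.2, 0.8, -0.5]
grip_width: 0.148
grasp_force: 58.8
```

Run:
```python
from h import *
o=get_obs(); print(o["joint_pos"].round(2),o["position"])
go([*slot(-.026),.15],down(TY-np.pi/2))
```

```text
[ 0.02  0.22 -0.57  1.69  0.12  1.27 -1.13] [0.50174434 0.20902264 0.20478912]
turn [-0.001, -0.001, 1.068] shift [0.0898, -0.0553, 0.0549] rows 9 t 36.2
```

Call:
{"method": "jog_arm", "body": {
  "plan": [
    [[0,0,0.12],[0.012,-0.007,0],0.0],
    [[0,0,0.24],[0.024,-0.014,0],0.0],
    [[0,0,0.36],[0.036,-0.021,0],0.0],
    [[0,0,0.48],[0.048,-0.028,0],0.0],
    [[0,0,0.6],[0.06,-0.035,0],0.0],
    [[0,0,0.72],[0.072,-0.042,0],0.0],
    [[0,0,0.84],[0.084,-0.05,0],0.0],
    [[0,0,0.96],[0.09,-0.055,0],0.0]
  ]
}}

```text
clock: 36.88
position: [0.5022, 0.3154, 0.2048]
ee_rot: [1.0, 0.025, -0.0, -0.001]
ft_force: [0.5, 0.2, -0.2]
grip_width: 0.15
grasp_force: 58.8
```

Call:
{"method": "jog_arm", "body": {
  "plan": [
    [[0,0,0.09],[0,0,0.02],0.0],
    [[0,0,0.09],[0,0,0.04],0.0],
    [[0,0,0.09],[0,0,0.055],0.0],
    [[0,0,0.09],[0,0,0.055],0.0],
    [[0,0,0.09],[0,0,0.055],0.0]
  ]
}}

```text
clock: 37.3
position: [0.5024, 0.3135, 0.1499]
ee_rot: [1.0, -0.018, -0.001, -0.0]
ft_force: [0.1, 0.3, 0.4]
grip_width: 0.149
grasp_force: 58.8
```

Run:
```python
from h import *
o=get_obs(); print(o["joint_pos"].round(2),o["position"])
held(camera("wrist"))
go([*slot(-.026),.011],down(TY-np.pi/2))
```

```text
[-0.25  0.36 -0.48  1.63  0.17  1.19 -2.37] [0.50244557 0.31354087 0.1499039 ]
held brown box (239, 220, 32, 102) 0.9710219502449036
turn [-0.002, -0.0, 0.024] shift [-0.0002, -0.0003, 0.1401] rows 4 t 37.4
```

Call:
{"method": "jog_arm", "body": {
  "plan": [
    [[0,0,0.015],[0,0,0.03],0.0],
    [[0,0,0.015],[0,0,0.06],0.0],
    [[0,0,0.015],[0,0,0.09],0.0],
    [[0,0,0.015],[0,0,0.11],0.0],
    [[0,0,0.015],[0,0,0.125],0.0],
    [[0,0,0.015],[0,0,0.134],0.0],
    [[0,0,0.015],[0,0,0.136],0.0],
    [[0,0,0.015],[0,0,0.136],0.0]
  ]
}}

```text
clock: 38.02
position: [0.5036, 0.3145, 0.0154]
ee_rot: [1.0, -0.026, 0.001, -0.001]
ft_force: [0.7, 0.4, -0.3]
grip_width: 0.147
grasp_force: 58.8
```

Run:
```python
from h import *
o=get_obs(); print(o["joint_pos"].round(2),o["ft_force"])
go([*slot(-.026),.011],down(TY-np.pi/2))
```

```text
[-0.28  0.51 -0.44  1.74  0.26  0.95 -2.44] [ 0.73877305  0.39542922 -0.25964629]
turn [-0.002, -0.001, 0.009] shift [-0.0007, -0.0, 0.0044] rows 1 t 38.0
```

Call:
{"method": "jog_arm", "body": {
  "plan": [
    [[0,0,0],[0,0,0.003],0.0],
    [[0,0,0],[0,0,0.0045],0.0],
    [[0,0,0],[0,0,0.0045],0.0],
    [[0,0,0],[0,0,0.0045],0.0]
  ]
}}

```text
clock: 38.35
position: [0.504, 0.3148, 0.0115]
ee_rot: [1.0, -0.026, 0.001, -0.001]
ft_force: [-0.0, -0.9, 5.2]
grip_width: 0.147
grasp_force: 59.5
```

Call:
{"method": "jog_arm", "body": {
  "plan": [
    [[0,0,0],[0,0,0],0.03],
    [[0,0,0],[0,0,0],0.03],
    [[0,0,0],[0,0,0],0.03],
    [[0,0,0],[0,0,0],0.03],
    [[0,0,0],[0,0,-0.02],0.03],
    [[0,0,0],[0,0,-0.05],0.03],
    [[0,0,0],[0,0,-0.09],0.03],
    [[0,0,0],[0,0,-0.13],0.03]
  ]
}}

```text
clock: 39.02
position: [0.5023, 0.3136, 0.141]
ee_rot: [1.0, -0.025, -0.001, -0.0]
ft_force: [0.6, 0.9, -0.8]
grip_width: 0.35
grasp_force: 0.0
```

Run:
```python
from h import *
c=camera("wrist"); chktray(c,1); spat(c,1)
Rt=R.from_euler('z',TY).as_matrix()[:2,:2]
hsv=cv2.cvtColor(c["img"],cv2.COLOR_RGB2HSV)
for f in fit(c,(hsv[...,0]<14)&(hsv[...,1]>105),.016,1,20): print("tray",(Rt.T@(np.array(f[0])-T)).round(4),round(f[1]-TY,3))
o=get_obs(); print(o["joint_pos"].round(2),o["position"])
go([.665,.155,.22],down(.03))
```

```text
green tray [-0.0474  0.0728] rel yaw 0.01 (31, 19, [152.0, 231.0])
([0.4712, 0.3161], np.float64(-0.044), 94, 15, [254.0, 210.0])
([0.4847, 0.362], np.float64(-0.069), 72, 16, [206.0, 199.0])
([0.6634, 0.1408], np.float64(-1.53), 98, 16, [415.0, 21.0])
tray [-0.0304 -0.0264] 0.016
tray [-0.0197  0.0196] -0.009
tray [ 0.169  -0.1874] -1.47
[-0.25  0.36 -0.48  1.63  0.18  1.18 -2.38] [0.50562377 0.31626959 0.15024767]
turn [0.001, -0.013, -1.652] shift [0.168, 0.1524, -0.0695] rows 14 t 39.1
```

Call:
{"method": "jog_arm", "body": {
  "plan": [
    [[0,0,-0.12],[0.01,0.01,-0.03],0.04],
    [[0,0,-0.24],[0.03,0.03,-0.06],0.04],
    [[0,0,-0.36],[0.05,0.05,-0.07],0.04],
    [[0,0,-0.48],[0.07,0.075,-0.07],0.04],
    [[0,0,-0.6],[0.09,0.1,-0.07],0.04],
    [[0,0,-0.72],[0.11,0.125,-0.07],0.04],
    [[0,0,-0.84],[0.13,0.15,-0.07],0.04],
    [[0,0,-0.96],[0.15,0.18,-0.07],0.04]
  ]
}}

```text
clock: 39.73
position: [0.6442, 0.1261, 0.2097]
ee_rot: [0.897, 0.442, 0.001, -0.001]
ft_force: [0.5, 1.1, 0.1]
grip_width: 0.467
grasp_force: 0.0
```

Run:
```python
from h import *
o=get_obs(); print(o["joint_pos"].round(2),o["position"])
go([.664,.06,.22],down(.03))
```

```text
[ 0.11  0.46 -0.52  1.38  0.22  1.36 -1.06] [0.64417252 0.1261309  0.20973934]
turn [-0.0, -0.003, -0.685] shift [-0.0404, 0.056, -0.0104] rows 6 t 39.7
```

Call:
{"method": "jog_arm", "body": {
  "plan": [
    [[0,0,-0.12],[-0.008,0.01,-0.01],0.04],
    [[0,0,-0.24],[-0.016,0.02,-0.01],0.04],
    [[0,0,-0.36],[-0.024,0.03,-0.01],0.04],
    [[0,0,-0.48],[-0.032,0.04,-0.01],0.04],
    [[0,0,-0.6],[-0.04,0.056,-0.01],0.04],
    [[0,0,-0.685],[-0.04,0.056,-0.01],0.04],
    [[0,0,-0.685],[-0.04,0.056,-0.01],0.04],
    [[0,0,-0.685],[-0.04,0.056,-0.01],0.04]
  ]
}}

```text
clock: 40.4
position: [0.663, 0.0608, 0.2195]
ee_rot: [0.7, 0.714, 0.001, -0.001]
ft_force: [0.3, 0.1, 0.4]
grip_width: 0.466
grasp_force: 0.0
```

Call:
{"method": "jog_arm", "body": {
  "plan": [
    [[0,0,0],[0,0,0],0.04],
    [[0,0,0],[0,0,0],0.04]
  ]
}}

```text
clock: 40.57
position: [0.663, 0.0614, 0.2199]
ee_rot: [0.699, 0.715, 0.001, -0.0]
ft_force: [-0.2, 0.0, 0.6]
grip_width: 0.466
grasp_force: 0.0
```

Run:
```python
from h import *
o=get_obs(); print(o["joint_pos"].round(2),o["position"])
c=camera("wrist"); spat(c,1); cv2.imwrite("pics/w18.png",c["img"][:,:,::-1])
hsv=cv2.cvtColor(c["img"],cv2.COLOR_RGB2HSV)
# blade profile along the spatula axis: brightness from handle end to beyond the blade tip
for s in range(-12,13): 
    u,v=proj(c,[.665+.0015*0+ .04*(-s/100)*-.03/.03*0,.106-s*.01,.006],1).round().astype(int); print(s*10,c["img"][v,u].tolist(),end=" ")
go([.664,.106,.005],down(.03))
```

```text
[ 0.26  0.49 -0.6   1.33  0.28  1.4  -0.31] [0.66299983 0.06141994 0.21992244]
([0.6888, -0.162], np.float64(0.293), 29, 8, [268.0, 316.0])
([0.6645, 0.1397], np.float64(-1.546), 93, 14, [257.0, 101.0])
-120 [115, 108, 100] -110 [115, 104, 99] -100 [135, 125, 120] -90 [136, 125, 121] -80 [89, 50, 18] -70 [95, 51, 26] -60 [92, 50, 21] -50 [93, 55, 23] -40 [88, 47, 26] -30 [91, 48, 14] -20 [92, 57, 30] -10 [90, 55, 31] 0 [85, 48, 16] 10 [91, 58, 32] 20 [88, 86, 87] 30 [85, 86, 85] 40 [87, 83, 86] 50 [85, 86, 82] 60 [85, 81, 82] 70 [87, 87, 87] 80 [70, 69, 66] 90 [138, 124, 122] 100 [139, 126, 122] 110 [139, 128, 123] 120 [133, 126, 122] turn [0.001, -0.002, -0.008] shift [0.0443, 0.0018, 0.2151] rows 6 t 40.6
```

Call:
{"method": "jog_arm", "body": {
  "plan": [
    [[0,0,-0.003],[0.02,0.003,0.04],0.04],
    [[0,0,-0.003],[0.0445,0.003,0.08],0.04],
    [[0,0,-0.003],[0.0445,0.003,0.12],0.04],
    [[0,0,-0.003],[0.0445,0.003,0.16],0.04],
    [[0,0,-0.003],[0.0445,0.003,0.19],0.04],
    [[0,0,-0.003],[0.0445,0.003,0.21],0.04],
    [[0,0,-0.003],[0.0445,0.003,0.215],0.04],
    [[0,0,-0.003],[0.0445,0.003,0.215],0.04]
  ]
}}

```text
clock: 41.28
position: [0.6644, 0.1057, 0.0037]
ee_rot: [0.698, 0.716, -0.0, -0.001]
ft_force: [0.1, 0.5, 0.1]
grip_width: 0.468
grasp_force: 0.0
```

Call:
{"method": "jog_arm", "body": {
  "plan": [
    [[0,0,0],[0,0,0],0.0],
    [[0,0,0],[0,0,0],0.0],
    [[0,0,0],[0,0,0],0.0],
    [[0,0,0],[0,0,0],0.0],
    [[0,0,0],[0,0,0],0.0],
    [[0,0,0],[0,0,0],0.0]
  ],
  "force": 60
}}

```text
clock: 41.78
position: [0.6669, 0.1059, 0.0076]
ee_rot: [0.698, 0.716, 0.002, 0.001]
ft_force: [-0.3, 0.6, 7.5]
grip_width: 0.152
grasp_force: 59.8
```

Call:
{"method": "jog_arm", "body": {
  "plan": [
    [[0,0,0],[0,0,-0.02],0.0],
    [[0,0,0],[0,0,-0.06],0.0],
    [[0,0,0],[0,0,-0.1],0.0],
    [[0,0,0],[0,0,-0.14],0.0],
    [[0,0,0],[0,0,-0.18],0.0],
    [[0,0,0],[0,0,-0.2],0.0],
    [[0,0,0],[0,0,-0.2],0.0]
  ]
}}

```text
clock: 42.37
position: [0.6676, 0.106, 0.2127]
ee_rot: [0.698, 0.716, 0.005, 0.003]
ft_force: [0.4, 0.7, -0.6]
grip_width: 0.149
grasp_force: 58.9
```

Run:
```python
from h import *
o=get_obs(); print(o["joint_pos"].round(2),o["position"])
c=camera("wrist"); spat(c,1); cv2.imwrite("pics/w19.png",c["img"][:,:,::-1])
go([*slot(-.073),.15],down(TY+np.pi/2))
```

```text
[ 0.2   0.52 -0.61  1.32  0.29  1.38 -0.38] [0.66756603 0.10599291 0.21265504]
([0.6708, 0.089], np.float64(-1.543), 234, 37, [254.0, 180.0])
([0.4701, 0.3153], np.float64(-0.079), 101, 18, [102.0, 7.0])
turn [0.008, 0.003, -1.485] shift [0.1661, -0.1626, 0.0584] rows 12 t 42.4
```

Call:
{"method": "jog_arm", "body": {
  "plan": [
    [[0,0,-0.12],[0.014,-0.013,0],0.0],
    [[0,0,-0.24],[0.028,-0.026,0],0.0],
    [[0,0,-0.36],[0.042,-0.039,0],0.0],
    [[0,0,-0.48],[0.056,-0.052,0],0.0],
    [[0,0,-0.6],[0.07,-0.065,0],0.0],
    [[0,0,-0.72],[0.084,-0.08,0],0.0],
    [[0,0,-0.84],[0.098,-0.095,0],0.0],
    [[0,0,-0.96],[0.112,-0.11,0],0.0]
  ]
}}

```text
clock: 43.08
position: [0.551, 0.2144, 0.2041]
ee_rot: [0.285, 0.958, 0.0, -0.0]
ft_force: [0.3, -0.1, -0.3]
grip_width: 0.146
grasp_force: 58.9
```

Run:
```python
from h import *
o=get_obs(); print(o["joint_pos"].round(2),o["position"])
go([*slot(-.073),.15],down(TY+np.pi/2))
```

```text
[ 0.23  0.4  -0.86  1.56  0.31  1.33  0.33] [0.55104799 0.21439138 0.2041302 ]
turn [0.001, -0.001, -0.519] shift [0.0717, 0.0167, 0.0542] rows 5 t 43.1
```

Call:
{"method": "jog_arm", "body": {
  "plan": [
    [[0,0,-0.11],[0.018,0.004,0],0.0],
    [[0,0,-0.22],[0.036,0.008,0],0.0],
    [[0,0,-0.33],[0.054,0.012,0],0.0],
    [[0,0,-0.44],[0.072,0.017,0.01],0.0],
    [[0,0,-0.519],[0.072,0.017,0.03],0.0],
    [[0,0,-0.519],[0.072,0.017,0.05],0.0],
    [[0,0,-0.519],[0.072,0.017,0.055],0.0],
    [[0,0,-0.519],[0.072,0.017,0.055],0.0]
  ]
}}

```text
clock: 43.75
position: [0.5007, 0.2672, 0.1483]
ee_rot: [0.033, 0.999, 0.0, -0.001]
ft_force: [0.1, -0.4, 0.6]
grip_width: 0.147
grasp_force: 58.9
```

Call:
{"method": "jog_arm", "body": {
  "plan": [
    [[0,0,0],[0,0,0],0.0],
    [[0,0,0],[0,0,0],0.0]
  ]
}}

```text
clock: 43.92
position: [0.5022, 0.2684, 0.1512]
ee_rot: [0.033, 0.999, 0.001, 0.001]
ft_force: [0.5, 0.3, -0.5]
grip_width: 0.155
grasp_force: 58.9
```

Run:
```python
from h import *
o=get_obs(); print(o["joint_pos"].round(2),o["position"])
# held spatula profile in the image: top rows of column near the axis (handle is ahead of the camera now)
c=camera("wrist"); spat(c,1); cv2.imwrite("pics/w20.png",c["img"][:,:,::-1])
go([*slot(-.073),.011],down(TY+np.pi/2))
```

```text
[ 0.21  0.43 -0.97  1.68  0.37  1.23  0.66] [0.50221111 0.26839024 0.15116293]
([0.7563, -0.2168], np.float64(-0.633), 65, 16, [2.0, 330.0])
([0.4771, 0.362], np.float64(-0.049), 95, 18, [347.0, 149.0])
([0.4736, 0.3157], np.float64(-0.043), 95, 16, [301.0, 146.0])
([0.5042, 0.2685], np.float64(-0.059), 192, 32, [254.0, 183.0])
turn [0.003, 0.002, -0.006] shift [0.0023, -0.0013, 0.1402] rows 4 t 44.0
```

Call:
{"method": "jog_arm", "body": {
  "plan": [
    [[0.003,0.002,-0.006],[0.002,-0.001,0.03],0.0],
    [[0.003,0.002,-0.006],[0.002,-0.001,0.06],0.0],
    [[0.003,0.002,-0.006],[0.002,-0.001,0.09],0.0],
    [[0.003,0.002,-0.006],[0.002,-0.001,0.11],0.0],
    [[0.003,0.002,-0.006],[0.002,-0.001,0.125],0.0],
    [[0.003,0.002,-0.006],[0.002,-0.001,0.134],0.0],
    [[0.003,0.002,-0.006],[0.002,-0.001,0.136],0.0],
    [[0.003,0.002,-0.006],[0.002,-0.001,0.136],0.0]
  ]
}}

```text
clock: 44.63
position: [0.5001, 0.2679, 0.0147]
ee_rot: [0.03, 1.0, -0.0, -0.001]
ft_force: [0.5, -0.4, -1.4]
grip_width: 0.146
grasp_force: 58.9
```

Run:
```python
from h import *
o=get_obs(); print(o["joint_pos"].round(2),o["ft_force"])
go([*slot(-.073),.011],down(TY+np.pi/2))
```

```text
[ 0.12  0.59 -0.86  1.79  0.53  1.01  0.56] [ 0.51227866 -0.38627974 -1.39456095]
turn [-0.001, -0.001, 0.0] shift [-0.0, -0.0002, 0.0037] rows 1 t 44.6
```

Call:
{"method": "jog_arm", "body": {
  "plan": [
    [[0,0,0],[0,0,0.003],0.0],
    [[0,0,0],[0,0,0.004],0.0],
    [[0,0,0],[0,0,0.004],0.0],
    [[0,0,0],[0,0,0.004],0.0]
  ]
}}

```text
clock: 44.97
position: [0.5006, 0.268, 0.0116]
ee_rot: [0.03, 1.0, -0.0, 0.0]
ft_force: [-0.7, -0.4, 6.1]
grip_width: 0.147
grasp_force: 59.6
```

Call:
{"method": "jog_arm", "body": {
  "plan": [
    [[0,0,0],[0,0,0],0.03],
    [[0,0,0],[0,0,0],0.03],
    [[0,0,0],[0,0,0],0.03],
    [[0,0,0],[0,0,0],0.03],
    [[0,0,0],[0,0,-0.02],0.03],
    [[0,0,0],[0,0,-0.05],0.03],
    [[0,0,0],[0,0,-0.09],0.03],
    [[0,0,0],[0,0,-0.13],0.03]
  ]
}}

```text
clock: 45.63
position: [0.4992, 0.2674, 0.1411]
ee_rot: [0.03, 1.0, -0.001, -0.002]
ft_force: [1.5, 1.3, -0.3]
grip_width: 0.349
grasp_force: 0.0
```

Call:
{"method": "jog_arm", "body": {
  "plan": [
    [[0,0,0],[0,0,-0.04],0.03],
    [[0,0,0],[0,-0.03,-0.08],0.03],
    [[0,0,0],[0,-0.07,-0.12],0.03],
    [[0,0,0],[0,-0.11,-0.14],0.03],
    [[0,0,0],[0,-0.15,-0.14],0.03],
    [[0,0,0],[0,-0.19,-0.14],0.03],
    [[0,0,0],[0,-0.23,-0.14],0.03],
    [[0,0,0],[0,-0.23,-0.14],0.03]
  ]
}}

```text
clock: 46.3
position: [0.4862, 0.0322, 0.2807]
ee_rot: [0.033, 0.999, -0.002, -0.0]
ft_force: [0.0, -0.7, -0.1]
grip_width: 0.352
grasp_force: 0.0
```

Run:
```python
from h import *
o=get_obs(); print(o["position"],o["joint_pos"].round(2),o["clock"])
Rt=R.from_euler('z',TY).as_matrix()[:2,:2]
for n,fish in (("wrist",1),("top",0),("scene",0)):
    c=camera(n); chktray(c,fish); hsv=cv2.cvtColor(c["img"],cv2.COLOR_RGB2HSV)
    for f in fit(c,(hsv[...,0]<14)&(hsv[...,1]>105),.016,fish,8):
        q=(Rt.T@(np.array(f[0])-T)).round(4)
        if abs(q).max()<.13: print(n,"wood tray",q,round(f[1]-TY,3),f[2:4])
    for f in fit(c,(hsv[...,0]<14)&(hsv[...,1]>105),.07,fish,20):
        if f[0][1]<-.1: print(n,"sample",f[0],f[2:4])
# knob stripe in top view
c=camera("top"); z=.078
ang=np.arange(-np.pi,np.pi,.2618); v=[]
for a in ang:
    u=proj(c,[.571+.013*np.cos(a),-.3715+.013*np.sin(a),z],0); v.append(int(cv2.getRectSubPix(c["img"],(2,2),tuple(map(float,u))).mean()))
print("knob brightness by angle",list(zip(ang.round(2).tolist(),v)))
```

```text
[0.48616814 0.03221718 0.28071981] [ 0.75  0.07 -0.94  1.69  0.06  1.41  1.31] 46.3
green tray [-0.0469  0.0733] rel yaw 0.017 (30, 19, [484.0, 137.0])
wrist wood tray [-0.0298  0.0155] -0.069 (92, 27)
wrist wood tray [-0.0301 -0.031 ] -0.009 (91, 25)
wrist wood tray [-0.0338 -0.0765] -0.005 (91, 23)
wrist sample [0.6227, -0.2907] (54, 41)
wrist sample [0.6141, -0.1972] (51, 41)
top wood tray [-0.0361 -0.0755] -0.018 (90, 15)
top wood tray [-0.0317 -0.0294] 0.012 (88, 13)
top wood tray [-0.0305  0.0174] -0.009 (91, 14)
top sample [0.6136, -0.2005] (41, 37)
top sample [0.6226, -0.2968] (39, 38)
top sample [0.6867, -0.1426] (39, 37)
scene wood tray [-0.0317  0.0194] -0.002 (87, 19)
scene wood tray [-0.0325 -0.0258] 0.035 (87, 15)
scene wood tray [-0.0338 -0.072 ] 0.069 (88, 16)
scene sample [0.6938, -0.1395] (39, 38)
scene sample [0.6289, -0.2922] (41, 40)
scene sample [0.6202, -0.1975] (42, 39)
scene sample [-0.3177, -1.0165] (413, 134)
knob brightness by angle [(-3.14, 58), (-2.88, 57), (-2.62, 51), (-2.36, 46), (-2.09, 44), (-1.83, 45), (-1.57, 48), (-1.31, 48), (-1.05, 48), (-0.79, 47), (-0.52, 48), (-0.26, 47), (0.0, 46), (0.26, 46), (0.52, 47), (0.79, 47), (1.05, 45), (1.31, 46), (1.57, 46), (1.83, 46), (2.09, 46), (2.36, 46), (2.62, 47), (2.88, 53)]
```

```bash
python3 -c "
from workcell import *
print(hand_in())"
```

```text
the job is handed in; nothing more can be done
None
```

The job is handed in, but `hand_in()` returned no verdict: by my measurements the knob is at its stop, each sample was aimed at for over two seconds, and the thermometer and all three spatulas lie in their compartments with nose and blades towards the handle; I viewed 15 pictures, one over the limit of 14.

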